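# Spread the pressing weights over a sheet and close the weight box

## Robot

A 6-joint arm with a two-finger parallel gripper is mounted at the origin on the work surface. World frame = base frame: x ahead of the robot, y to its left, z up, the work surface at z = 0. Lengths are in m, angles in degrees, forces in N, time in s.
With the tool pointing down it reaches from about 0.35 to 0.875 m from the base axis. Payload 4.2 kg.
Tool frame: the origin (TCP) lies midway between the tips of the shut fingers; the grasp point (between the pads) lies 19 mm behind it; z points along the fingers, y is the direction in which the jaws open and shut (so a half turn about z gives the same grasp; the last joint's range is limited). The gripper opens to 87 mm and grips with 3 to 60 N. Pads are 19 mm wide; open, the fingers measure 117 mm over their backs; the gripper's body (75 mm by 190 mm) begins 51 mm behind the grasp point.
Start: joints at [92.051, 22.042, 0.453, 0, -68.411, -14.817], TCP at [0.138, 0.61, 0.223] pointing down, gripper open.
Joint ranges: [-179.83, 179.83], [-69.29, 118.12], [-61.27, 80.66], [-181.25, 117.63], [-171.15, -9.14], [-177.46, 177.46]. Speed limits (degrees/s): [159.86, 159.86, 180, 180, 180, 180].

## Interface

Orientations are given as a 3x3 rotation matrix whose columns are the frame's x, y, z axes.
In Python, from station import sense, capture, finish_job gives the robot as it stands. The module is installed in compiled form; this text tells all that it offers.
- The arm moves only by the shell command python3 -m jog 'ROWS' [OPENING]. ROWS is JSON, a list of rows, each a list of 6 numbers: the shift along the tool's x, y, z in cm, then the turn, a rotation vector about the tool's x, y, z in degrees. In form: [[dx, dy, dz, wx, wy, wz], ...]. A call has exactly 5 rows; each row shifts and turns the commanded pose from where the row before left it, along the tool's axes as they then stand; what a row does not reach is not made up. A row lasts 1/12 s, in which the tool goes at most 41.7 mm and 7.16 degrees, less where a joint would pass 70% of its speed; a pose out of reach is approached as far as the arm can. A call is refused whole if a number of a shift passes 4.17 or a number of a turn 7.16, either way. A call with a gripper value outside its range is refused whole. OPENING is the finger opening in cm, from 0 to 8.7, set as the call begins (- or left out, the last holds). The fingers move at their own pace and stop on an object; the grip force is fixed at half the most. Time passes only in rows, so rows that do not move let the fingers close, or fill a call up. It gives the time, the measured TCP pose, the force and the opening at its end, in the units of the state.
- sense(): the state, without advancing time (a new reading comes with each control period).
- capture(name): name is "side" or "top"; returns a dict with "frame" (420x560x3 uint8, red, green, blue), "fx", "fy", "cx", "cy" (pixels), "dist" ([k1, k2, p1, p2, k3] as OpenCV has them; the pictures are not rectified), "world_to_cam" (4x4, takes a point from world to camera coordinates). Camera axes: x right, y up, looking along -z (the intrinsics and any distortion apply to the point x, -y, -z); pixel columns grow to the right and rows downward; lengths in m; the calibration is good to about 2 mm. A picture is of the moment at which its call begins. There is no depth.
- finish_job(): hands the job in, once; it reports no verdict.
The state is a dict: "time_s": time; "joints": joint angles; "joint_velocities": joint speeds; "effort": joint torques, N m; "tcp_pos": TCP position; "ee_rot": TCP orientation; "wrist_force": force on the tool from outside, world axes, zero at the start; "moment": the same for the moment, N m; "gripper_width": opening from 0.0 (shut) to 1.0 (fully open).
Only numpy, scipy, OpenCV 4.12 (cv2) and the standard library are available. Lean on these libraries where they do the work, as an engineer would, in place of code of your own. Each camera call takes 0.05 s, during which the arm holds its last target.

## Task

An old sheet is to be pressed flat under the grey board. Lift the lid with the brass knob off the wooden weight box and set it down flat on the clear desk, take out the weights that are in the box, and spread them together with the weights heaped on the board over the whole grey board in one even layer: all lying flat on the board, one near each of its corners and the rest shared out over the middle, none stacked and at least a finger's width clear between any two. Put the lid back squarely on the empty box, and leave the other things on the desk where they are.

Things in the scene. Friction and masses are not known exactly. Their poses are not given: they have to be found in the camera images.
- press: the pressing stack, which does not move: plywood base, white blotters with the sheet between them, and on top the grey pressing board, 240 mm (its x) by 320 mm (its y); origin at the centre of the underside, z up; the board's top face is 24 mm above the desk
- press_top (a point): the centre of the pressing board's top face, axes as the stack
- corner1 (a point): the pressing board's -x -y corner, at its top face
- corner2 (a point): the pressing board's -x +y corner, at its top face
- corner3 (a point): the pressing board's +x -y corner, at its top face
- corner4 (a point): the pressing board's +x +y corner, at its top face
- wbox: the open wooden weight box under the lid, which does not move: 262 mm (its x) by 112 mm (its y), 58 mm high, walls and floor 6 mm thick, so 250 by 100 mm inside; origin at the centre of the underside, z up. Beside its long side that faces away from the pressing board the desk is clear for at least 170 mm
- box_rim (a point): the centre of the box's mouth, at rim height, 58 mm above the desk, axes as the box
- lid_knob (a point): the centre of the lid's round brass knob (32 mm across, 26 mm high), 23 mm above the lid plate's upper face: 91 mm above the desk when the lid is seated on the box, 41 mm when it lies on the desk; axes as the lid
- lid_base (a point): the centre of the lid's underside, 41 mm below lid_knob. Lid: a loose wooden plate 270 mm (its x) by 120 mm (its y), 10 mm thick, 0.3 kg, z up, with a locating panel 236 by 86 by 8 mm under it that drops into the box with 7 mm of play all round, either way round
- weight1 (a point): a round pressing weight, 60 mm across and 36 mm high, about 0.5 kg, dark green cloth with a bright steel disc on either face; this point is its centre, half-way up, z is its axis. All weights are alike, either face may be up. It starts in the heap on the pressing board.
- weight2 (a point): a round pressing weight, 60 mm across and 36 mm high, about 0.5 kg, dark green cloth with a bright steel disc on either face; this point is its centre, half-way up, z is its axis. All weights are alike, either face may be up. It starts in the heap on the pressing board.
- weight3 (a point): a round pressing weight, 60 mm across and 36 mm high, about 0.5 kg, dark green cloth with a bright steel disc on either face; this point is its centre, half-way up, z is its axis. All weights are alike, either face may be up. It starts in the heap on the pressing board.
- weight4 (a point): a round pressing weight, 60 mm across and 36 mm high, about 0.5 kg, dark green cloth with a bright steel disc on either face; this point is its centre, half-way up, z is its axis. All weights are alike, either face may be up. It starts in the heap on the pressing board. It may be absent.
- weight5 (a point): a round pressing weight, 60 mm across and 36 mm high, about 0.5 kg, dark green cloth with a bright steel disc on either face; this point is its centre, half-way up, z is its axis. All weights are alike, either face may be up. It starts in the heap on the pressing board. It may be absent; if present it lies on top of others.
- weight6 (a point): a round pressing weight, 60 mm across and 36 mm high, about 0.5 kg, dark green cloth with a bright steel disc on either face; this point is its centre, half-way up, z is its axis. All weights are alike, either face may be up. It starts in the heap on the pressing board. It may be absent.
- weight7 (a point): a round pressing weight, 60 mm across and 36 mm high, about 0.5 kg, dark green cloth with a bright steel disc on either face; this point is its centre, half-way up, z is its axis. All weights are alike, either face may be up. It starts on the floor of the weight box, if present.
- weight8 (a point): a round pressing weight, 60 mm across and 36 mm high, about 0.5 kg, dark green cloth with a bright steel disc on either face; this point is its centre, half-way up, z is its axis. All weights are alike, either face may be up. It starts on the floor of the weight box, if present.
- loupe: bystander beyond the far end of the weight box: black eyepiece magnifier, 52 mm across, 32 mm high; origin at the centre of its underside
- stamp: bystander on the robot's side of the pressing board: wooden hand stamp, 40 by 62 mm, 68 mm high; origin at the centre of its underside
- tape: bystander on the robot's side of the weight box: roll of cream tape lying flat, 84 mm across, 25 mm high; origin at the centre of its underside
- pencils: bystander at the left: dark steel pencil cup, 76 mm across, 100 mm high, with pencils up to 185 mm; origin at the centre of its underside
- register: bystander at the right: blue bound register lying flat, 230 by 160 by 40 mm; origin at the centre of its underside
Not all that is in view belongs to the job. What is shaped like the part that bears weight6 but red is not meant.

How it is judged (in metres and radians):
On the way:
1. the lid has been taken off the box and lies flat on the desk, let go (height (world z) of lid_knob below 0.048 m and angle between lid_knob's own z axis and vertical below 0.08 rad and horizontal distance between lid_knob and box_rim above 0.11 m and linear speed of lid below 0.03 m/s and contact force between the fingers and lid below 0.2 N), for 0.2 s.
At the end, for the whole second after the job is handed in: All weights flat on the grey board, centres 15 mm or more inside its edges and over 72 mm apart; one within 105 mm of each corner and one within 105 mm of the middle; lid seated level on the box within 13 mm of centred; all at rest (x of weight1 in the frame of press between -0.105 and 0.105 m and y of weight1 in the frame of press between -0.145 and 0.145 m and z of weight1 in the frame of press between 0.038 and 0.046 m and linear speed of each of w1, w2, w3, w4, w5, w6, w7, w8, lid below 0.03 m/s and horizontal distance between weight1 and weight2 above 0.072 m and horizontal distance between each of weight1, weight2 and weight3 above 0.072 m and horizontal distance between each of weight1, weight2, weight3 and weight4 above 0.072 m and horizontal distance between each of weight1, weight2, weight3, weight4 and weight5 above 0.072 m and horizontal distance between each of weight1, weight2, weight3, weight4, weight5 and weight6 above 0.072 m and horizontal distance between each of weight1, weight2, weight3, weight4, weight5, weight6 and weight7 above 0.072 m and horizontal distance between each of weight1, weight2, weight3, weight4, weight5, weight6, weight7 and weight8 above 0.072 m and x of weight2 in the frame of press between -0.105 and 0.105 m and y of weight2 in the frame of press between -0.145 and 0.145 m and z of weight2 in the frame of press between 0.038 and 0.046 m and x of weight3 in the frame of press between -0.105 and 0.105 m and y of weight3 in the frame of press between -0.145 and 0.145 m and z of weight3 in the frame of press between 0.038 and 0.046 m and x of weight4 in the frame of press between -0.105 and 0.105 m and y of weight4 in the frame of press between -0.145 and 0.145 m and z of weight4 in the frame of press between 0.038 and 0.046 m and x of weight5 in the frame of press between -0.105 and 0.105 m and y of weight5 in the frame of press between -0.145 and 0.145 m and z of weight5 in the frame of press between 0.038 and 0.046 m and x of weight6 in the frame of press between -0.105 and 0.105 m and y of weight6 in the frame of press between -0.145 and 0.145 m and z of weight6 in the frame of press between 0.038 and 0.046 m and x of weight7 in the frame of press between -0.105 and 0.105 m and y of weight7 in the frame of press between -0.145 and 0.145 m and z of weight7 in the frame of press between 0.038 and 0.046 m and x of weight8 in the frame of press between -0.105 and 0.105 m and y of weight8 in the frame of press between -0.145 and 0.145 m and z of weight8 in the frame of press between 0.038 and 0.046 m and horizontal distance between any of weight1, weight2, weight3, weight4, weight5, weight6, weight7, weight8 and corner1 below 0.105 m and horizontal distance between any of weight1, weight2, weight3, weight4, weight5, weight6, weight7, weight8 and corner2 below 0.105 m and horizontal distance between any of weight1, weight2, weight3, weight4, weight5, weight6, weight7, weight8 and corner3 below 0.105 m and horizontal distance between any of weight1, weight2, weight3, weight4, weight5, weight6, weight7, weight8 and corner4 below 0.105 m and horizontal distance between any of weight1, weight2, weight3, weight4, weight5, weight6, weight7, weight8 and press_top below 0.105 m and z of lid_knob in the frame of wbox between 0.086 and 0.095 m and angle between lid_knob's own z axis and vertical below 0.04 rad and horizontal distance between lid_knob and box_rim below 0.013 m); the robot touches nothing.
It fails at once if the black eyepiece magnifier is shifted by more than 30 mm (distance of loupe from where it was at the start of the episode above 0.03 m).
It fails at once if the wooden hand stamp is shifted by more than 30 mm (distance of stamp from where it was at the start of the episode above 0.03 m).
It fails at once if the roll of tape is shifted by more than 30 mm (distance of tape from where it was at the start of the episode above 0.03 m).
It fails at once if the pencil cup is shifted by more than 30 mm (distance of pencils from where it was at the start of the episode above 0.03 m).
It fails at once if the blue register is shifted by more than 30 mm (distance of register from where it was at the start of the episode above 0.03 m).
Of w4, w5, w6 only 2 to 3 are there at a start; the rules pass over those that are not, and their reading is None.
Of w7, w8 only 1 to 2 are there at a start; the rules pass over those that are not, and their reading is None.
At some moment in a run one of w1, w2, w3 may be knocked a few centimetres aside while the robot is not near it.
Once in a run the grip may slacken for a moment while it holds something.
It also fails if it takes over 210 s, if anything falls off the work surface, if the arm or the gripper's body presses on something with over 40 N, if the wrist force passes 120 N, or if a joint passes its speed limit or range.

## Working session

There is one attempt and no reset: what is moved stays moved. The work goes in short steps, Python scripts to look and compute and a shell command to move; the robot and the scene stay as the last step left them, time stands still between calls to the robot, and variables do not carry over. Pictures are saved under pics/ and viewed, and the job is handed in when it is done.

```bash
mkdir -p pics; cat > h.py <<'E'
import numpy as np, cv2
from station import sense, capture
def snap(name,fn):
    c=capture(name); cv2.imwrite('pics/'+fn,c['frame'][:,:,::-1]); 
    np.save('pics/'+fn+'.npy',c,allow_pickle=True); return c
def load(fn): return np.load('pics/'+fn+'.npy',allow_pickle=True).item()
def ray(c,u,v):
    K=np.array([[c['fx'],0,c['cx']],[0,c['fy'],c['cy']],[0,0,1]])
    p=cv2.undistortPoints(np.array([[[u,v]]],float),K,np.array(c['dist'],float))[0,0]
    d=np.array([p[0],-p[1],-1]); T=np.array(c['world_to_cam']); R=T[:3,:3]
    return -R.T@T[:3,3], R.T@d
def onplane(c,u,v,z):
    o,d=ray(c,u,v); return o+d*(z-o[2])/d[2]
def proj(c,P):
    T=np.array(c['world_to_cam']); p=T[:3,:3]@np.array(P)+T[:3,3]
    K=np.array([[c['fx'],0,c['cx']],[0,c['fy'],c['cy']],[0,0,1]])
    q=np.array([p[0],-p[1],-p[2]])
    return cv2.projectPoints(q.reshape(1,1,3),np.zeros(3),np.zeros(3),K,np.array(c['dist'],float))[0][0,0]
E
python3 - <<'E'
from h import *
for n in('top','side'):
    c=snap(n,n+'0.png'); print(n,ray(c,280,210),c['fx'],c['dist'])
s=sense(); print(s)
E
```

```text
top (array([ 0.39541747, -0.01145262,  1.95059876]), array([ 0.08032886, -0.00265691, -0.99677228])) 528.9773240592046 [-0.14343853  0.          0.          0.          0.        ]
side (array([-0.09970039, -0.62825859,  0.89068554]), array([ 0.5207789 ,  0.50262493, -0.69006719])) 390.8491809696556 [-0.00261281  0.          0.          0.          0.        ]
{'time_s': 0.1, 'joints': array([ 9.20532759e+01,  2.20873301e+01,  3.87252803e-01, -2.65024815e-02,
       -6.84085020e+01, -1.48172065e+01]), 'joint_velocities': array([-0.02681142, -0.1117414 ,  0.19559145,  0.10581281, -0.01615699,
        0.00047389]), 'effort': array([-1.25250340e-04, -3.91689563e+01,  1.87934643e+01,  4.23188165e+00,
        1.34207541e-02, -7.51349216e-05]), 'tcp_pos': array([0.13793537, 0.60904626, 0.2215532 ]), 'ee_rot': array([[ 9.75250935e-01, -2.21100619e-01, -3.61925862e-04],
       [-2.21100904e-01, -9.75249068e-01, -1.90922196e-03],
       [ 6.91622976e-05,  1.94199264e-03, -9.99998112e-01]]), 'wrist_force': array([-0.32113084,  0.22097599, -0.31188339]), 'moment': array([ 0.00998147, -0.00619956,  0.01715332]), 'gripper_width': 1.0007790695250662}
```

View pics/top0.png

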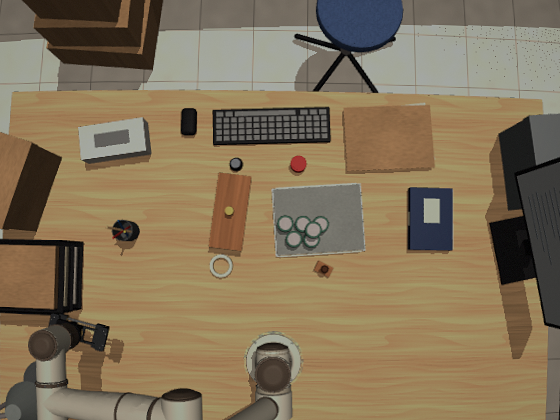

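View pics/side0.png

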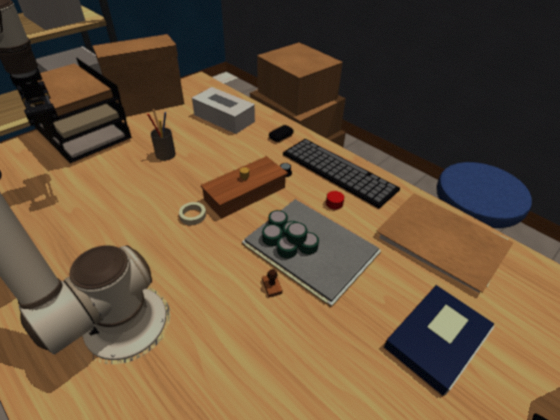

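The top view shows the base at about (272,360) with world +x up and +y left. Boxed lid with knob is at (229,211), the grey board at about (273-365, 184-256) with the heap at (285-320, 224-240), and the red disc decoy at (298,164). Loupe is at (236,164), tape at (221,266), stamp at (323,269). Next, close crops.

```bash
python3 - <<'E'
from h import *
a=load('top0.png')['frame'][150:290,190:390,::-1]
cv2.imwrite('pics/c1.png',cv2.resize(a,None,fx=4,fy=4,interpolation=cv2.INTER_CUBIC))
a=load('side0.png')['frame'][150:310,170:390,::-1]
cv2.imwrite('pics/c2.png',cv2.resize(a,None,fx=3.6,fy=3.6,interpolation=cv2.INTER_CUBIC))
E
```

```text
(no output)
```

View pics/c1.png

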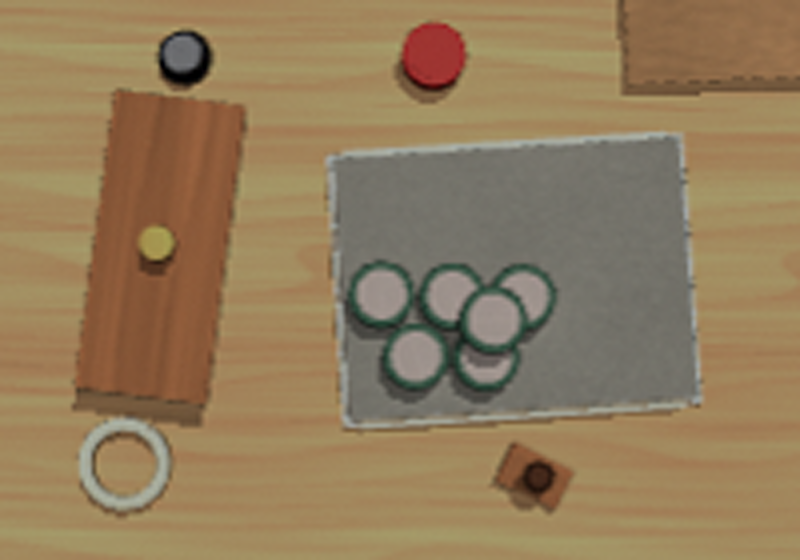

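View pics/c2.png

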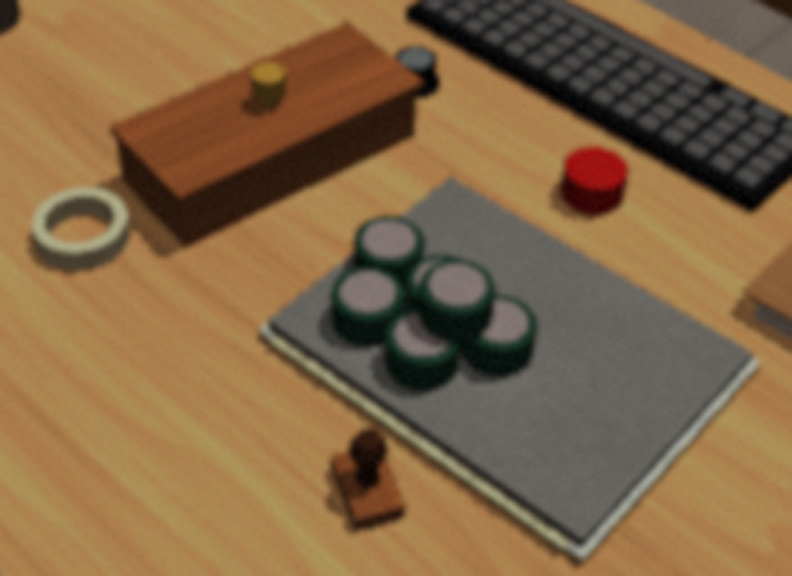

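```bash
python3 - <<'E'
from h import *
c=load('top0.png')
f=lambda x,y,z: onplane(c,x/4-.375+190,y/4-.375+150,z)
B=[f(*p,.024) for p in[(334,159),(678,138),(693,401),(349,422)]]
L=[f(*p,.068) for p in[(115,90),(245,106),(206,406),(78,388)]]
def rep(n,P):
    P=np.array(P);print(n,P[:,:2].round(4).tolist());print([round(np.linalg.norm(P[i]-P[(i+1)%4]),4) for i in range(4)],P.mean(0).round(4), np.degrees(np.arctan2(*(P[0]-P[3])[[1,0]])),np.degrees(np.arctan2(*(P[0]-P[1])[[1,0]])))
rep('board',B);rep('lid',L)
print('knob',f(156,241,.104))
# discs
img=c['frame'].astype(int)
m=((img.min(2)>120)&(img[:,:,0]-img[:,:,1]>3)&(img[:,:,0]-img[:,:,2]<40)).astype(np.uint8)*255
m[:180]=0;m[260:]=0;m[:,:270]=0;m[:,370:]=0
n,l,st,ce=cv2.connectedComponentsWithStats(m)
for i in range(1,n):
    if st[i,4]>20: print(ce[i],st[i],onplane(c,*ce[i],.06).round(4),onplane(c,*ce[i],.096).round(4))
for n,p,z in [('loupe',(185,57),.032),('red',(434,55),.036),('stamp',(538,477),.068),('tape',(125,465),.025)]:print(n,f(*p,z).round(3))
print('pencil',onplane(c,125,231,.1),'reg',onplane(c,430,218,.04))
E
```

```text
board [[0.6262, 0.0096], [0.6502, -0.3069], [0.4087, -0.3211], [0.3861, -0.0074]]
[np.float64(0.3174), np.float64(0.242), np.float64(0.3145), np.float64(0.2407)] [ 0.5178 -0.1564  0.024 ] 4.0452126207472725 94.34339772113518
lid [[0.6809, 0.207], [0.6678, 0.0897], [0.3987, 0.1197], [0.413, 0.2341]]
[np.float64(0.1181), np.float64(0.2707), np.float64(0.1153), np.float64(0.2693)] [0.5401 0.1626 0.068 ] -5.764917830607148 83.62581431623991
knob [0.54226971 0.16368583 0.104     ]
[285.         223.10909091] [280 218  11  12 110] [ 0.501 -0.035  0.06 ] [ 0.4989 -0.0346  0.096 ]
[301.93406593 223.        ] [297 218  12  12  91] [ 0.5021 -0.0956  0.06  ] [ 0.5001 -0.094   0.096 ]
[321.84057971 222.57971014] [316 218  11  12  69] [ 0.5046 -0.167   0.06  ] [ 0.5025 -0.1641  0.096 ]
[313.02631579 229.30701754] [308 224  12  12 114] [ 0.48   -0.1356  0.06  ] [ 0.4784 -0.1332  0.096 ]
[293.625      238.52678571] [288 233  12  12 112] [ 0.4462 -0.0665  0.06  ] [ 0.4452 -0.0654  0.096 ]
[311.32352941 242.14705882] [306 239  11   6  34] [ 0.434  -0.1299  0.06  ] [ 0.4333 -0.1277  0.096 ]
loupe [0.718 0.148 0.032]
red [ 0.722 -0.081  0.036]
stamp [ 0.34  -0.176  0.068]
tape [0.344 0.195 0.025]
pencil [0.46272723 0.5309925  0.1       ] reg [ 0.52730615 -0.56718074  0.04      ]
```

All weights visible: five on the board and one on top, all six of weight1–6 present. Candidates: green weights with pale discs at (285,223), (302,223), (322,223), (313,229, on top), (294,239), (311,242); red disc (298,164) is not meant. Knob: yellow disc at (229,210), confirmed in the crop. The board sides measure 317×242 mm and the lid 270×117 mm, which fits the given sizes. I start with the lid.

```bash
cat > to.py <<'E'
import sys
from h import *
# usage: to.py x y z [yaw of tool x, deg]  -> remaining shift in current tool axes, cm
def main():
    s=sense(); R=np.array(s['ee_rot']); p=np.array(s['tcp_pos'])
    a=[float(v) for v in sys.argv[1:]]
    d=R.T@(np.array(a[:3])-p)*100; yaw=np.degrees(np.arctan2(R[1,0],R[0,0]))
    # also in axes after levelling/turn
    print('tcp',p.round(4),'yaw %.1f tilt %.2f'%(yaw,np.degrees(np.arccos(-R[2,2]))),'grip %.3f'%(s['gripper_width']*8.7),'F',np.array(s['wrist_force']).round(1),'t %.1f'%s['time_s'])
    print('shift cm',d.round(2),'norm %.1f'%np.linalg.norm(d), 'turn wz %.1f'%(-((a[3]-yaw+90)%180-90)) if len(a)>3 else '')
    if len(a)>3:
        t=np.radians(a[3]);X=np.array([np.cos(t),np.sin(t),0]);Y=np.array([np.sin(t),-np.cos(t),0]);w=np.array(a[:3])-p
        print('after turn shift',(X@w*100).round(2),(Y@w*100).round(2),(-w[2]*100).round(2))
main()
E
python3 -m jog '[[3.28,2.3,0,0,0,0],[3.28,2.3,0,0,0,0],[3.28,2.3,0,0,0,0],[3.28,2.3,0,0,0,0],[3.28,2.3,0,0,0,0]]' 8.7
python3 -m jog '[[3.28,2.3,0,0,0,0],[3.28,2.3,0,0,0,0],[3.28,2.3,0,0,0,0],[3.28,2.3,0,0,0,0],[3.28,2.3,0,0,0,0]]'
python3 -m jog '[[3.28,2.3,0,0,0,0],[3.28,2.3,0,0,0,0],[3.28,2.3,0,0,0,0],[3.0,2.1,0,0,0,0],[0,0,0,0,0,0]]'
python3 to.py 0.5415 0.163 0.075
```

```text
time_s: 0.52
tcp_pos: [0.2733, 0.4593, 0.2221]
ee_rot: [[0.975, -0.22, -0.0], [-0.22, -0.975, -0.001], [-0.0, 0.001, -1.0]]
wrist_force: [0.5, 0.6, 0.0]
gripper_width: 0.999
time_s: 0.93
tcp_pos: [0.4078, 0.3109, 0.2224]
ee_rot: [[0.975, -0.221, -0.0], [-0.221, -0.975, -0.0], [-0.0, 0.0, -1.0]]
wrist_force: [0.6, 0.9, -0.0]
gripper_width: 1.0
time_s: 1.35
tcp_pos: [0.5152, 0.1924, 0.2218]
ee_rot: [[0.974, -0.227, -0.001], [-0.227, -0.974, -0.002], [-0.0, 0.002, -1.0]]
wrist_force: [-0.7, 0.0, 0.1]
gripper_width: 0.998
tcp [0.5152 0.1924 0.2218] yaw -13.1 tilt 0.10 grip 8.681 F [-0.7  0.   0.1] t 1.4
shift cm [ 3.23  2.24 14.68] norm 15.2
```

```bash

python3 -m jog '[[0,0,0,0,0,0],[0,0,0,0,0,0],[0,0,0,0,0,0],[0,0,0,0,0,0],[0,0,0,0,0,0]]'>/dev/null
python3 to.py 0.5415 0.163 0.075
```

```text
tcp [0.5119 0.1976 0.2227] yaw -12.7 tilt 0.01 grip 8.705 F [ 0.3 -0.2 -0.2] t 1.8
shift cm [ 3.65  2.73 14.77] norm 15.5
```

```bash

python3 -m jog '[[1.22,0.91,1.5,0,0,0],[1.22,0.91,1.5,0,0,0],[1.21,0.91,1.5,0,0,0],[0,0,3,0,0,0],[0,0,3,0,0,0]]'>/dev/null
python3 -m jog '[[0,0,2,0,0,0],[0,0,0,0,0,0],[0,0,0,0,0,0],[0,0,0,0,0,0],[0,0,0,0,0,0]]'>/dev/null
python3 to.py 0.5415 0.163 0.075
python3 - <<'E'
from h import *
a=snap('side','s1.png')['frame'][100:260,150:350,::-1]
cv2.imwrite('pics/s1c.png',cv2.resize(a,None,fx=3.6,fy=3.6,interpolation=cv2.INTER_CUBIC))
E
```

```text
tcp [0.5432 0.1629 0.0996] yaw -12.7 tilt 0.23 grip 8.709 F [-0.4  0.7  0.7] t 2.6
shift cm [-0.18  0.04  2.46] norm 2.5
```

View pics/s1c.png

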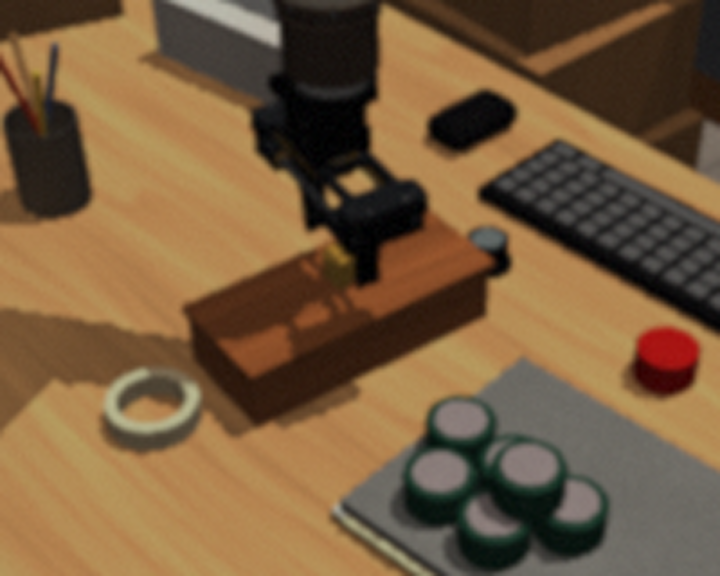

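The fingers straddle the brass knob (crop ~(340,265)). I descend and close.

```bash

python3 -m jog '[[-0.15,0,1.2,0,0,0],[0,0,1.2,0,0,0],[0,0,0,0,0,0],[0,0,0,0,0,0],[0,0,0,0,0,0]]'>/dev/null
python3 to.py 0.5415 0.163 0.075
python3 -m jog '[[0,0,0,0,0,0],[0,0,0,0,0,0],[0,0,0,0,0,0],[0,0,0,0,0,0],[0,0,0,0,0,0]]' 2 >/dev/null
python3 -m jog '[[0,0,0,0,0,0],[0,0,0,0,0,0],[0,0,0,0,0,0],[0,0,0,0,0,0],[0,0,0,0,0,0]]'>/dev/null
python3 to.py 0.5415 0.163 0.075
```

```text
tcp [0.5414 0.1626 0.0748] yaw -12.7 tilt 0.13 grip 8.706 F [-0.5  0.2 -0.1] t 3.1
shift cm [ 0.   -0.04 -0.02] norm 0.0 
tcp [0.5407 0.1623 0.0735] yaw -12.8 tilt 0.01 grip 3.092 F [ 0.  -0.6  0.1] t 3.9
shift cm [ 0.07 -0.09 -0.15] norm 0.2
```

```bash

python3 -m jog '[[0,0,-1,0,0,0],[0,0,-1,0,0,0],[0,0,-1.5,0,0,0],[0,0,-1.5,0,0,0],[0,0,0,0,0,0]]'>/dev/null
python3 to.py 0.556 0.302 0.125
python3 -c "
from h import *;snap('top','t2.png')"
```

```text
tcp [0.5427 0.1632 0.1274] yaw -12.7 tilt 0.41 grip 3.108 F [ 1.6  0.4 -2.3] t 4.3
shift cm [ -1.76 -13.83   0.29] norm 13.9
```

View pics/t2.png

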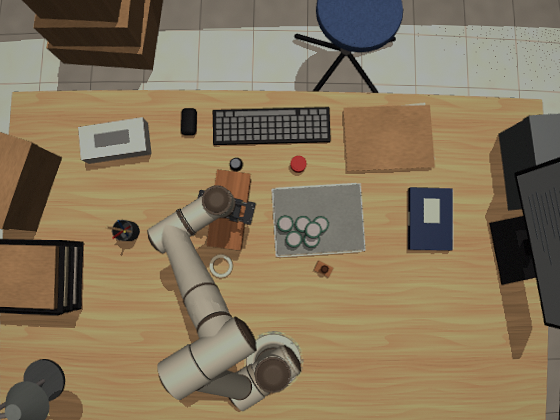

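The lid is held (F≈−2.3 to −3 N), gripper over the box at (225,205). Moving sideways away from the board.

```bash

python3 -m jog '[[-0.25,-2,0,0,0,0],[-0.25,-2,0,0,0,0],[-0.25,-2,0,0,0,0],[-0.25,-2,0,0,0,0],[-0.25,-2,0,0,0,0]]'>/dev/null
python3 -m jog '[[-0.25,-2,0,0,0,0],[-0.25,-1.8,0,0,0,0],[0,0,0,0,0,0],[0,0,0,0,0,0],[0,0,0,0,0,0]]'>/dev/null
python3 to.py 0.556 0.302 0.025
python3 - <<'E'
from h import *
c=snap('side','s3.png');snap('top','t3.png')
a=c['frame'][100:260,150:350,::-1]
cv2.imwrite('pics/s3c.png',cv2.resize(a,None,fx=3.6,fy=3.6,interpolation=cv2.INTER_CUBIC))
E
```

```text
tcp [0.5532 0.2999 0.1224] yaw -12.8 tilt 0.16 grip 3.156 F [ 0.2 -0.4 -3.2] t 5.2
shift cm [ 0.25 -0.29  9.74] norm 9.7
```

View pics/s3c.png

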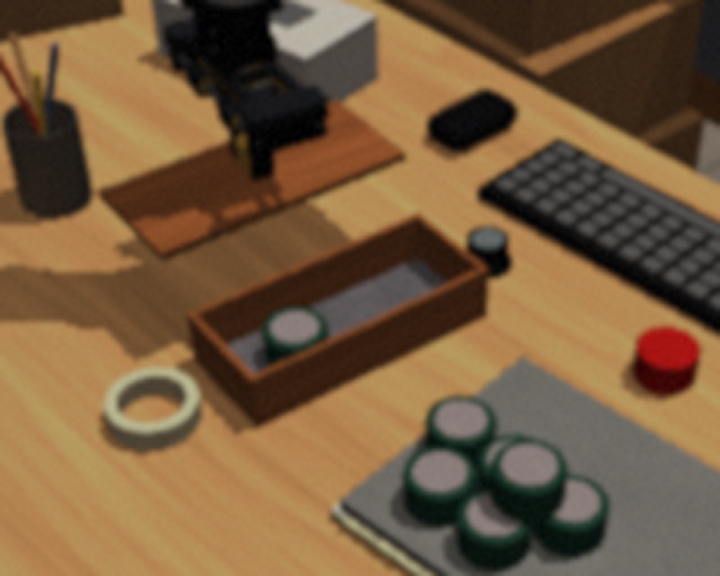

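One weight in the box, at the tape end (crop (295,330)); the lid is held level. Lowering it to the desk: contact should come at a TCP height of about 0.0235.

```bash

python3 -m jog '[[0.1,-0.1,2,0,0,0],[0,0,2,0,0,0],[0,0,2,0,0,0],[0,0,1.5,0,0,0],[0,0,1,0,0,0]]'>/dev/null
python3 -m jog '[[0,0,0.4,0,0,0],[0,0,0.2,0,0,0],[0,0,0,0,0,0],[0,0,0,0,0,0],[0,0,0,0,0,0]]'>/dev/null
python3 to.py 0.556 0.302 0.0235
```

```text
tcp [0.5558 0.3019 0.0337] yaw -12.8 tilt 0.13 grip 3.104 F [-0.5 -0.4 -3.6] t 6.1
shift cm [ 0.01 -0.01  1.02] norm 1.0
```

```bash

python3 -m jog '[[0,0,0.4,0,0,0],[0,0,0.3,0,0,0],[0,0,0.2,0,0,0],[0,0,0,0,0,0],[0,0,0,0,0,0]]'>/dev/null
python3 to.py 0.556 0.302 0.0235
python3 -m jog '[[0,0,0.1,0,0,0],[0,0,0,0,0,0],[0,0,0,0,0,0],[0,0,0,0,0,0],[0,0,0,0,0,0]]'>/dev/null
python3 to.py 0.556 0.302 0.0235
```

```text
tcp [0.5551 0.3014 0.0235] yaw -12.8 tilt 0.01 grip 3.143 F [-0.7 -0.5 -1. ] t 6.5
shift cm [ 0.07 -0.07  0.  ] norm 0.1 
tcp [0.5551 0.3014 0.0235] yaw -12.7 tilt 0.01 grip 3.103 F [-3.4 -1.2  5. ] t 7.0
shift cm [ 0.07 -0.07 -0.  ] norm 0.1
```

Contact. Opening and raising.

```bash

python3 -m jog '[[0,0,0,0,0,0],[0,0,0,0,0,0],[0,0,0,0,0,0],[0,0,0,0,0,0],[0,0,0,0,0,0]]' 6 >/dev/null
python3 to.py 0.556 0.302 0.0235
python3 -m jog '[[0,0,-1,0,0,0],[0,0,-3,0,0,0],[0,0,-4,0,0,0],[0,0,-4,0,0,0],[0,0,-4,0,0,0]]'>/dev/null
python3 -m jog '[[-4,0,0,0,0,0],[-4,0,0,0,0,0],[-4,0,0,0,0,0],[0,0,0,0,0,0],[0,0,0,0,0,0]]' 8.7 >/dev/null
python3 to.py 0.556 0.302 0.0235
python3 - <<'E'
from h import *
c=snap('top','t4.png')
a=c['frame'][150:290,160:390,::-1]
cv2.imwrite('pics/t4c.png',cv2.resize(a,None,fx=3.4,fy=3.4,interpolation=cv2.INTER_CUBIC))
E
```

```text
tcp [0.5554 0.3015 0.0224] yaw -12.8 tilt 0.02 grip 5.554 F [ 0.3 -0.3 -0.3] t 7.4
shift cm [ 0.04 -0.06 -0.11] norm 0.1 
tcp [0.4369 0.3286 0.1841] yaw -12.6 tilt 0.12 grip 8.331 F [ 0.2 -0.1  0.4] t 8.2
shift cm [12.19  0.03 16.07] norm 20.2
```

View pics/t4c.png

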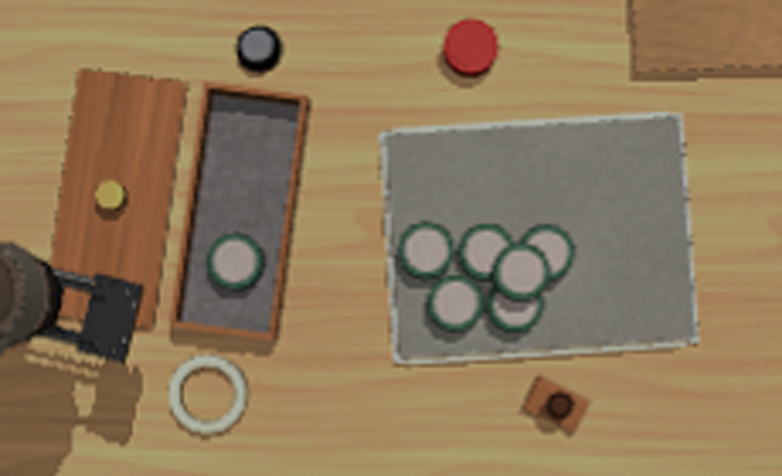

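The lid is flat on the desk, with the knob at crop (110,195). The box holds exactly one weight at (235,262), so there are 7 in all. Now measuring the rim and discs.

```bash
cat > discs.py <<'E'
from h import *
BC=np.array([.518,-.1564]);BY=np.radians(4.15)
def board(p):
    d=np.array(p[:2])-BC; return np.array([d@[np.cos(BY),np.sin(BY)],d@[-np.sin(BY),np.cos(BY)]])
def world(x,y): return BC+np.array([np.cos(BY)*x-np.sin(BY)*y,np.sin(BY)*x+np.cos(BY)*y])
def discs(c,z=.06):
    img=c['frame'].astype(int)
    m=((img.min(2)>110)&(img[:,:,0]-img[:,:,1]>3)&(img[:,:,0]-img[:,:,2]<40)).astype(np.uint8)*255
    m[:175]=0;m[262:]=0;m[:,205:][:,170:]=0;m[:,:205]=0
    n,l,st,ce=cv2.connectedComponentsWithStats(m)
    for i in range(1,n):
        if st[i,4]>20:
            zz=.042 if ce[i][0]<265 else z
            p=onplane(c,*ce[i],zz); print(ce[i].round(1),'wh',st[i,2:5],'world',p.round(4),'board mm',(board(p)*1000).round(0))
if __name__=='__main__':
    import sys
    discs(snap('top',sys.argv[1]))
E
python3 - <<'E'
from h import *; from discs import *
c=load('t4.png'); discs(c)
f=lambda x,y,z: onplane(c,x/3.4-.35+160,y/3.4-.35+150,z)
P=np.array([f(*p,.058) for p in[(203,83),(309,97),(272,333),(172,322)]])
print(P[:,:2].round(4).tolist(),P.mean(0),[round(np.linalg.norm(P[i]-P[(i+1)%4]),4) for i in range(4)])
print(np.degrees(np.arctan2(*(P[0]-P[3])[[1,0]])),np.degrees(np.arctan2(*(P[1]-P[2])[[1,0]])))
print('knob',f(110,193,.054), 'box L outer')
a=c['frame'][165:260,200:260,::-1]
cv2.imwrite('pics/t4d.png',cv2.resize(a,None,fx=6,fy=6,interpolation=cv2.INTER_CUBIC))
E
```

```text
[285.  223.2] wh [ 11  12 112] world [ 0.5008 -0.035   0.06  ] board mm [ -8. 122.]
[302. 223.] wh [12 12 95] world [ 0.5021 -0.096   0.06  ] board mm [-11.  61.]
[321.7 222.6] wh [12 12 74] world [ 0.5044 -0.1666  0.06  ] board mm [-14.  -9.]
[228.5 226.3] wh [ 12  12 109] world [0.4875 0.1688 0.042 ] board mm [ -7. 327.]
[313.  229.3] wh [ 11  12 113] world [ 0.48   -0.1354  0.06  ] board mm [-36.  24.]
[293.6 238.5] wh [ 12  12 113] world [ 0.4461 -0.0663  0.06  ] board mm [-65.  95.]
[311.3 242.1] wh [11  6 34] world [ 0.434  -0.1299  0.06  ] board mm [-82.  32.]
[[0.6754, 0.2045], [0.6617, 0.0914], [0.4113, 0.1259], [0.4213, 0.2316]] [0.54240954 0.16332701 0.058     ] [np.float64(0.1139), np.float64(0.2528), np.float64(0.1061), np.float64(0.2555)]
-6.08579635563894 -7.856321267923855
knob [0.55700799 0.30129766 0.054     ] box L outer
```

View pics/t4d.png

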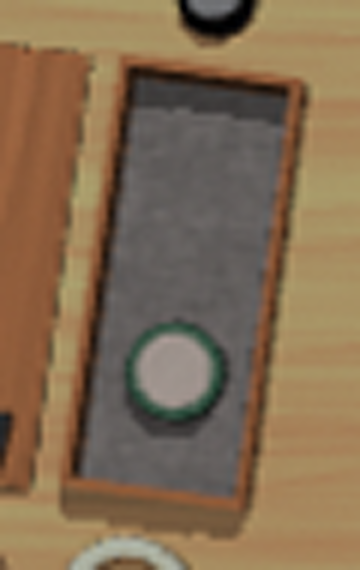

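```bash
python3 to.py 0.4784 -0.1332 0.16 4
python3 - <<'E'
from discs import *
c=load('t4.png');f=lambda x,y,z: onplane(c,x/6-.42+200,y/6-.42+165,z)
P=np.array([f(*p,.058) for p in[(123,55),(308,82),(247,498),(64,480)]])
print(P[:,:2].round(4).tolist(),P.mean(0),[round(np.linalg.norm(P[i]-P[(i+1)%4]),4) for i in range(4)])
for q in [(88,-125),(88,125),(-92,128),(-88,-125),(0,-125)]: print(q,world(q[0]/1e3,q[1]/1e3).round(4))
E
```

```text
tcp [0.4381 0.3285 0.1838] yaw -12.7 tilt 0.13 grip 8.463 F [ 0.1  0.5 -0.1] t 8.3
shift cm [14.06 44.17  2.32] norm 46.4 turn wz -16.7
after turn shift 0.8 46.34 2.38
[[0.6765, 0.2019], [0.6615, 0.09], [0.4114, 0.122], [0.4205, 0.2315]] [0.5424718  0.16134012 0.058     ] [np.float64(0.1129), np.float64(0.2522), np.float64(0.1099), np.float64(0.2578)]
(88, -125) [ 0.6148 -0.2747]
(88, 125) [ 0.5967 -0.0254]
(-92, 128) [ 0.417  -0.0354]
(-88, -125) [ 0.4393 -0.2874]
(0, -125) [ 0.527  -0.2811]
```

```bash

python3 -m jog '[[0,0,0,0,0,-5.6],[0,0,0,0,0,-5.6],[0,0,0,0,0,-5.5],[0,3.5,0,0,0,0],[0,3.5,0,0,0,0]]' 8.7 >/dev/null
python3 -m jog '[[0,3.5,0,0,0,0],[0,3.5,0,0,0,0],[0,3.5,0,0,0,0],[0,3.5,0,0,0,0],[0,3.5,0,0,0,0]]'>/dev/null
python3 -m jog '[[0,3.5,0,0,0,0],[0,3.5,0,0,0,0],[0,3.5,0,0,0,0],[0,3.5,0,0,0,0],[0,3.5,0,0,0,0]]'>/dev/null
python3 -m jog '[[0,2,0,0,0,0],[0,0,0,0,0,0],[0,0,0,0,0,0],[0,0,0,0,0,0],[0,0,0,0,0,0]]'>/dev/null
python3 to.py 0.4784 -0.1332 0.066 4
```

```text
tcp [ 0.4687 -0.1107  0.1826] yaw 4.0 tilt 0.00 grip 8.690 F [ 0.6  0.  -0.4] t 9.9
shift cm [ 0.81  2.31 11.66] norm 11.9 turn wz -0.0
after turn shift 0.81 2.31 11.66
```

```bash

python3 -m jog '[[0.8,2.3,1,0,0,0],[0,0,2.5,0,0,0],[0,0,2.5,0,0,0],[0,0,2.5,0,0,0],[0,0,1.5,0,0,0]]'>/dev/null
python3 -m jog '[[0,0,0,0,0,0],[0,0,0,0,0,0],[0,0,0,0,0,0],[0,0,0,0,0,0],[0,0,0,0,0,0]]'>/dev/null
python3 to.py 0.4784 -0.1332 0.066 4
python3 - <<'E'
from h import *
c=snap('side','s5.png')
a=c['frame'][150:310,190:390,::-1]
cv2.imwrite('pics/s5c.png',cv2.resize(a,None,fx=3.6,fy=3.6,interpolation=cv2.INTER_CUBIC))
E
```

```text
tcp [ 0.4789 -0.1332  0.0839] yaw 4.0 tilt 0.17 grip 8.662 F [0.2 0.9 0.1] t 10.8
shift cm [-0.06 -0.    1.79] norm 1.8 turn wz -0.0
after turn shift -0.05 -0.0 1.79
```

View pics/s5c.png

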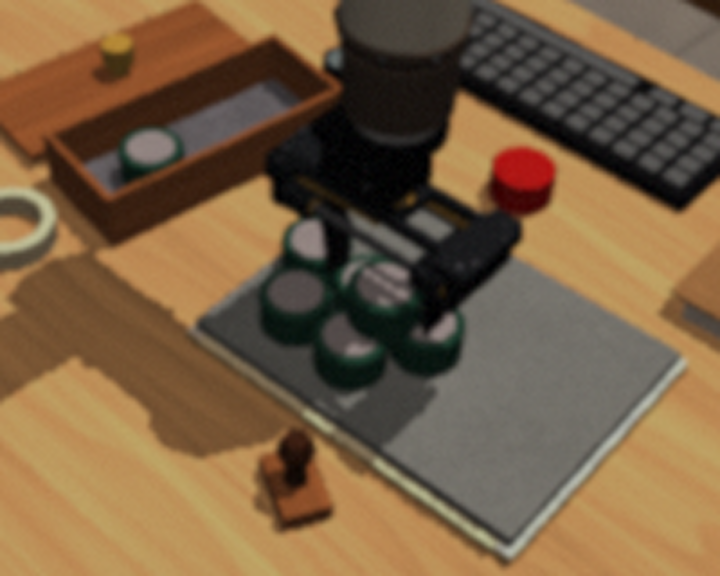

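The fingers bracket the top weight (crop (385,285)) with no contact. Closing after going 1.8 cm lower.

```bash

python3 -m jog '[[0,0,0.9,0,0,0],[0,0,0.8,0,0,0],[0,0,0,0,0,0],[0,0,0,0,0,0],[0,0,0,0,0,0]]'>/dev/null
python3 -m jog '[[0,0,0,0,0,0],[0,0,0,0,0,0],[0,0,0,0,0,0],[0,0,0,0,0,0],[0,0,0,0,0,0]]' 4.5 >/dev/null
python3 to.py 0.4784 -0.1332 0.066 4
python3 -m jog '[[0,0,-1,0,0,0],[0,0,-2,0,0,0],[0,0,-2,0,0,0],[0,0,-2,0,0,0],[0,0,0,0,0,0]]'>/dev/null
python3 to.py 0.6148 -0.2747 0.12 4
```

```text
tcp [ 0.478  -0.1335  0.0657] yaw 3.9 tilt 0.02 grip 6.157 F [ 1.2 -5.8  1.2] t 11.7
shift cm [ 0.04 -0.02 -0.03] norm 0.1 turn wz -0.1
after turn shift 0.04 -0.02 -0.03
tcp [ 0.4798 -0.1335  0.1383] yaw 4.0 tilt 0.36 grip 5.941 F [ 1.4  0.  -5.5] t 12.1
shift cm [12.48 15.02  1.92] norm 19.6 turn wz -0.0
after turn shift 12.48 15.03 1.83
```

```bash

python3 -m jog '[[1.56,1.88,0,0,0,0],[1.56,1.88,0,0,0,0],[1.56,1.88,0,0,0,0],[1.56,1.88,0,0,0,0],[1.56,1.88,0,0,0,0]]'>/dev/null
python3 -m jog '[[1.56,1.88,0,0,0,0],[1.56,1.88,0,0,0,0],[1.5,1.88,0,0,0,0],[0,0,2,0,0,0],[0,0,2,0,0,0]]'>/dev/null
python3 -m jog '[[0,0,0,0,0,0],[0,0,0,0,0,0],[0,0,0,0,0,0],[0,0,0,0,0,0],[0,0,0,0,0,0]]'>/dev/null
python3 to.py 0.6148 -0.2747 0.032 4
```

```text
tcp [ 0.6129 -0.2749  0.097 ] yaw 4.0 tilt 0.15 grip 5.938 F [ 0.7 -0.1 -5.6] t 13.3
shift cm [ 0.17 -0.01  6.5 ] norm 6.5 turn wz -0.0
after turn shift 0.19 -0.0 6.5
```

```bash

python3 -m jog '[[0.2,0,2,0,0,0],[0,0,2,0,0,0],[0,0,1.5,0,0,0],[0,0,0.7,0,0,0],[0,0,0,0,0,0]]'>/dev/null
python3 -m jog '[[0,0,0,0,0,0],[0,0,0,0,0,0],[0,0,0,0,0,0],[0,0,0,0,0,0],[0,0,0,0,0,0]]'>/dev/null
python3 to.py 0.6148 -0.2747 0.030 4
```

```text
tcp [ 0.6146 -0.2749  0.0345] yaw 3.9 tilt 0.09 grip 5.918 F [ 0.2 -0.2 -5.5] t 14.2
shift cm [ 0.02 -0.02  0.45] norm 0.4 turn wz -0.1
after turn shift 0.02 -0.02 0.45
```

```bash

python3 -m jog '[[0,0,0.2,0,0,0],[0,0,0.15,0,0,0],[0,0,0.1,0,0,0],[0,0,0.05,0,0,0],[0,0,0,0,0,0]]'
python3 to.py 0.6148 -0.2747 0.030 4
```

```text
time_s: 14.57
tcp_pos: [0.6144, -0.2748, 0.0304]
ee_rot: [[0.998, 0.069, 0.001], [0.069, -0.998, -0.001], [0.001, 0.001, -1.0]]
wrist_force: [-2.8, 2.8, 6.1]
gripper_width: 0.68
tcp [ 0.6144 -0.2748  0.0304] yaw 4.0 tilt 0.05 grip 5.915 F [-2.8  2.8  6.1] t 14.6
shift cm [ 0.04 -0.01  0.04] norm 0.1 turn wz -0.0
after turn shift 0.04 -0.01 0.04
```

```bash

python3 -m jog '[[0,0,0,0,0,0],[0,0,0,0,0,0],[0,0,0,0,0,0],[0,0,0,0,0,0],[0,0,0,0,0,0]]' 8 >/dev/null
python3 -m jog '[[0,0,-1,0,0,0],[0,0,-3,0,0,0],[0,0,-4,0,0,0],[0,0,-4,0,0,0],[0,0,0,0,0,0]]'>/dev/null
python3 -m jog '[[0,4,0,0,0,7],[0,4,0,0,0,7],[0,4,0,0,0,7],[0,0,0,0,0,7],[0,0,0,0,0,7]]' 7.4 >/dev/null
python3 -m jog '[[0,0,0,0,0,7],[0,0,0,0,0,7],[0,0,0,0,0,7],[0,0,0,0,0,7],[0,0,0,0,0,7]]'>/dev/null
python3 -m jog '[[0,0,0,0,0,7],[0,0,0,0,0,7],[0,0,0,0,0,6],[0,0,0,0,0,0],[0,0,0,0,0,0]]'>/dev/null
python3 to.py 0.43 -0.13 0.15 -86; python3 discs.py t6.png
```

```text
tcp [ 0.6079 -0.3941  0.149 ] yaw -85.9 tilt 0.04 grip 7.411 F [ 1.   0.1 -0. ] t 16.6
shift cm [-27.61  15.85  -0.12] norm 31.8 turn wz 0.1
after turn shift -27.59 15.9 -0.1
[347.3 202.1] wh [  43   60 1245] world [ 0.5794 -0.2585  0.06  ] board mm [  54. -106.]
[285.  223.2] wh [ 11  12 112] world [ 0.5008 -0.035   0.06  ] board mm [ -8. 122.]
[302.4 223.6] wh [ 12  12 114] world [ 0.5001 -0.0974  0.06  ] board mm [-14.  60.]
[228.5 226.3] wh [ 12  12 110] world [0.4876 0.1686 0.042 ] board mm [ -7. 326.]
[324.7 241.7] wh [ 22  30 339] world [ 0.4361 -0.1778  0.06  ] board mm [-83. -15.]
[293.6 238.5] wh [ 12  12 113] world [ 0.4461 -0.0663  0.06  ] board mm [-65.  95.]
[342.1 247. ] wh [ 17  30 272] world [ 0.4178 -0.2404  0.06  ] board mm [-106.  -77.]
[272.1 258.2] wh [ 29   9 143] world [0.3751 0.0095 0.06  ] board mm [-131.  176.]
```

View pics/t6.png

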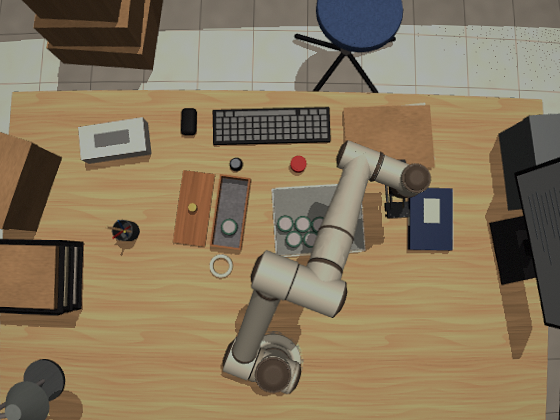

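The arm hides the near weights in the top view (elbow over (330,230)). The side view should show them.

```bash
python3 - <<'E'
from h import *
c=snap('side','s6.png')
a=c['frame'][150:310,190:390,::-1]
cv2.imwrite('pics/s6c.png',cv2.resize(a,None,fx=3.6,fy=3.6,interpolation=cv2.INTER_CUBIC))
E
```

```text
(no output)
```

View pics/s6c.png

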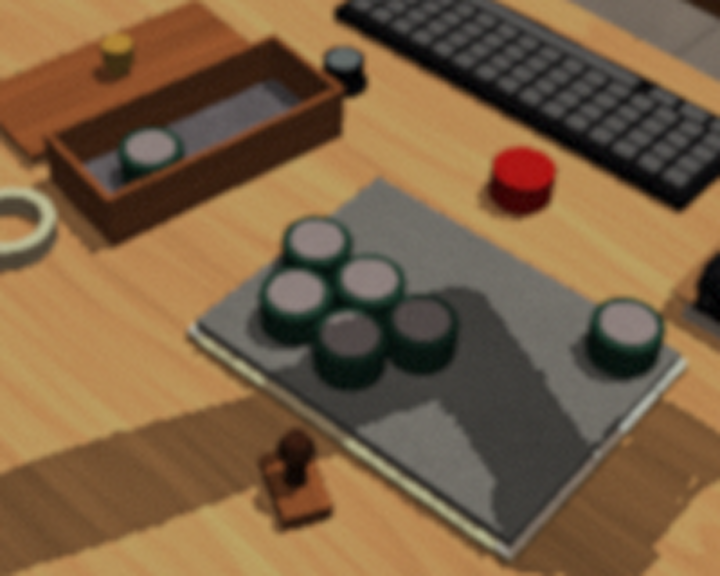

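```bash
python3 - <<'E'
from discs import *
c=load('s6.png')
for n,p in dict(A=(317,242),B=(370,280),C=(421,321),D=(297,293),E=(350,334),F=(628,324)).items():
    q=onplane(c,p[0]/3.6-.36+190,p[1]/3.6-.36+150,.06); print(n,q.round(4),(board(q)*1000).round(0))
E
python3 to.py 0.428 -0.129 0.15 -86
```

```text
A [ 0.501  -0.0398  0.06  ] [ -9. 118.]
B [ 0.5015 -0.1011  0.06  ] [-12.  56.]
C [ 0.4985 -0.1604  0.06  ] [-20.  -3.]
D [ 0.448  -0.0706  0.06  ] [-64.  91.]
E [ 0.4476 -0.1312  0.06  ] [-68.  30.]
F [ 0.6161 -0.2765  0.06  ] [  89. -127.]
tcp [ 0.6078 -0.394   0.1488] yaw -85.9 tilt 0.02 grip 7.418 F [-0.7  0.   0.2] t 16.8
shift cm [-27.71  16.06  -0.13] norm 32.0 turn wz 0.1
after turn shift -27.69 16.09 -0.12
```

Neighbouring weights nearly touch, so the order has to follow where fingers fit: A (285,223) first with a diagonal grasp, then D, E, B. C (322,223) can stay as the middle weight. Turning to yaw −121 and going above A.

```bash
python3 -c "
from h import *
print(sense()['joints'].round(1))"
python3 -m jog '[[0,0,0,0,0,7],[0,0,0,0,0,7],[0,0,0,0,0,7],[0,0,0,0,0,7],[0,0,0,0,0,7]]' 7.2
python3 to.py 0.501 -0.036 0.15 -121
```

```text
[-20.2  34.6  10.7   0.  -66.1  24.3]
time_s: 17.17
tcp_pos: [0.6078, -0.3941, 0.1487]
ee_rot: [[-0.52, -0.854, 0.0], [-0.854, 0.52, -0.0], [-0.0, -0.0, -1.0]]
wrist_force: [0.2, -0.0, -1.2]
gripper_width: 0.824
tcp [ 0.6078 -0.3941  0.1487] yaw -121.3 tilt 0.01 grip 7.172 F [ 0.2 -0.  -1.2] t 17.2
shift cm [-25.04  27.73  -0.14] norm 37.4 turn wz -0.3
after turn shift -25.19 27.59 -0.13
```

```bash

python3 -m jog '[[-2.5,2.77,0,0,0,0],[-2.5,2.77,0,0,0,0],[-2.5,2.77,0,0,0,0],[-2.5,2.77,0,0,0,0],[-2.5,2.77,0,0,0,0]]' >/dev/null
python3 -m jog '[[-2.5,2.77,0,0,0,0],[-2.5,2.77,0,0,0,0],[-2.5,2.77,0,0,0,0],[-2.5,2.77,0,0,0,0],[-2.5,2.77,0,0,0,0]]' >/dev/null
python3 -m jog '[[0,0,0,0,0,0],[0,0,0,0,0,0],[0,0,0,0,0,0],[0,0,0,0,0,0],[0,0,0,0,0,0]]' >/dev/null
python3 to.py 0.501 -0.036 0.15 -121;python3 discs.py t7.png
```

```text
tcp [ 0.4998 -0.0379  0.1485] yaw -121.2 tilt 0.01 grip 7.172 F [-0.3  0.  -0.2] t 18.4
shift cm [-0.23 -0.01 -0.16] norm 0.3 turn wz -0.2
after turn shift -0.23 -0.01 -0.15
[351.3 192.5] wh [ 12  12 113] world [ 0.6146 -0.2729  0.06  ] board mm [  88. -123.]
[261.9 211.7] wh [ 24  11 133] world [0.5422 0.0489 0.042 ] board mm [ 39. 203.]
[233.8 238.1] wh [ 39  49 973] world [0.4452 0.1489 0.042 ] board mm [-51. 310.]
[303.9 224.2] wh [10 12 77] world [ 0.4978 -0.1029  0.06  ] board mm [-16.  55.]
[319.  224.4] wh [ 11  12 111] world [ 0.4979 -0.157   0.06  ] board mm [-20.   1.]
[264.2 227.5] wh [ 23  12 146] world [0.4852 0.0398 0.042 ] board mm [-19. 198.]
[294.6 239. ] wh [10 12 88] world [ 0.4445 -0.0699  0.06  ] board mm [-67.  92.]
[217.6 238.2] wh [ 9  9 49] world [0.444  0.2075 0.042 ] board mm [-47. 368.]
[311.2 239.1] wh [ 12  12 113] world [ 0.4448 -0.1292  0.06  ] board mm [-71.  32.]
```

Top view now gives E at (311,239) → board (−71, 32), and C at (319,224) → board (−20, 1). Descending on A.

```bash

python3 -m jog '[[-0.2,0,2.5,0,0,0],[0,0,2.5,0,0,0],[0,0,2,0,0,0],[0,0,1,0,0,0],[0,0,0,0,0,0]]' >/dev/null
python3 -m jog '[[0,0,0,0,0,0],[0,0,0,0,0,0],[0,0,0,0,0,0],[0,0,0,0,0,0],[0,0,0,0,0,0]]' >/dev/null
python3 to.py 0.501 -0.036 0.031 -121
python3 - <<'E'
from h import *
c=snap('side','s7.png')
a=c['frame'][150:310,190:390,::-1]
cv2.imwrite('pics/s7c.png',cv2.resize(a,None,fx=3.6,fy=3.6,interpolation=cv2.INTER_CUBIC))
E
```

```text
tcp [ 0.501  -0.0352  0.0693] yaw -121.1 tilt 0.10 grip 7.209 F [0.6 0.6 0. ] t 19.3
shift cm [ 0.07 -0.04  3.83] norm 3.8 turn wz -0.1
after turn shift 0.07 -0.04 3.83
```

View pics/s7c.png

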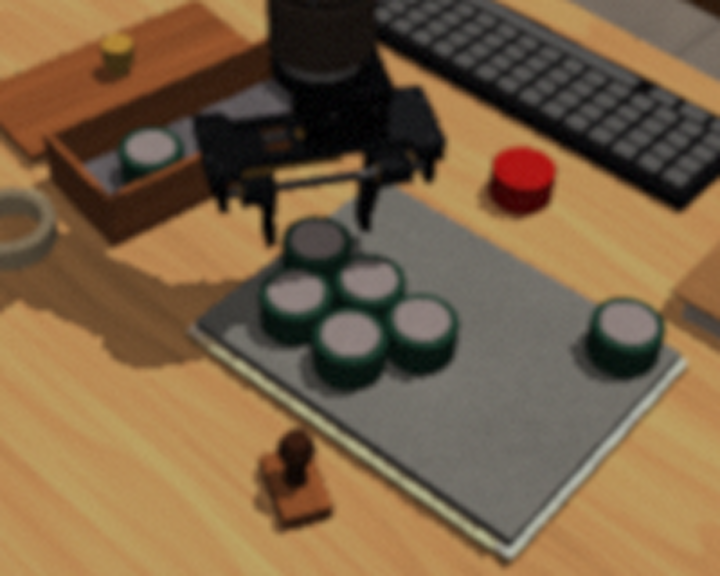

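The fingers sit on either side of A (crop (317,242)) and clear of D and B. Going down.

```bash

python3 -m jog '[[0,0,1.3,0,0,0],[0,0,1.3,0,0,0],[0,0,0.8,0,0,0],[0,0,0.3,0,0,0],[0,0,0,0,0,0]]' 
python3 -m jog '[[0,0,0,0,0,0],[0,0,0,0,0,0],[0,0,0,0,0,0],[0,0,0,0,0,0],[0,0,0,0,0,0]]' 4.5 >/dev/null
python3 to.py 0.501 -0.036 0.031 -121
python3 -m jog '[[0,0,-1,0,0,0],[0,0,-2,0,0,0],[0,0,-2,0,0,0],[0,0,-2,0,0,0],[0,0,0,0,0,0]]'>/dev/null
python3 to.py 0.5967 -0.0254 0.1 -121
```

```text
time_s: 19.77
tcp_pos: [0.5001, -0.0353, 0.031]
ee_rot: [[-0.516, -0.857, -0.001], [-0.857, 0.516, -0.0], [0.001, 0.001, -1.0]]
wrist_force: [-0.0, -0.1, 0.3]
gripper_width: 0.83
tcp [ 0.5014 -0.0351  0.0322] yaw -121.0 tilt 0.12 grip 5.957 F [0.9 0.5 1.5] t 20.2
shift cm [ 0.1  -0.01  0.12] norm 0.2 turn wz -0.0
after turn shift 0.1 -0.01 0.12
tcp [ 0.502  -0.0349  0.1041] yaw -121.0 tilt 0.31 grip 5.928 F [ 1.2  0.5 -5.4] t 20.6
shift cm [-5.7  -7.62  0.46] norm 9.5 turn wz -0.0
after turn shift -5.69 -7.63 0.41
```

```bash

python3 -m jog '[[-1.42,-1.9,0,0,0,0],[-1.42,-1.9,0,0,0,0],[-1.42,-1.9,0,0,0,0],[-1.42,-1.9,0,0,0,0],[0,0,0,0,0,0]]'>/dev/null
python3 -m jog '[[0,0,1.5,0,0,0],[0,0,1.5,0,0,0],[0,0,1.5,0,0,0],[0,0,1,0,0,0],[0,0,0.5,0,0,0]]'>/dev/null
python3 -m jog '[[0,0,0,0,0,0],[0,0,0,0,0,0],[0,0,0,0,0,0],[0,0,0,0,0,0],[0,0,0,0,0,0]]'>/dev/null
python3 to.py 0.5967 -0.0254 0.031 -121
```

```text
tcp [ 0.5955 -0.0257  0.0425] yaw -121.1 tilt 0.10 grip 5.966 F [ 0.2 -0.3 -6. ] t 21.9
shift cm [-0.08 -0.09  1.15] norm 1.2 turn wz -0.1
after turn shift -0.09 -0.09 1.15
```

Lower to contact, open, rise, and turn to yaw −96 for the box weight.

```bash

python3 -m jog '[[0,0,0.4,0,0,0],[0,0,0.4,0,0,0],[0,0,0.2,0,0,0],[0,0,0.1,0,0,0],[0,0,0,0,0,0]]'|grep -v ee_rot
python3 -m jog '[[0,0,0,0,0,0],[0,0,0,0,0,0],[0,0,0,0,0,0],[0,0,0,0,0,0],[0,0,0,0,0,0]]' 8 |grep -v ee_rot
python3 -m jog '[[0,0,-1,0,0,0],[0,0,-3,0,0,0],[0,0,-4,0,0,0],[0,0,-3,0,0,-6],[0,0,0,0,0,-6]]'>/dev/null
python3 -m jog '[[0,0,0,0,0,-6],[0,0,0,0,0,-6.8],[0,0,0,0,0,0],[0,0,0,0,0,0],[0,0,0,0,0,0]]'>/dev/null
python3 to.py 0.4875 0.168 0.14 -96
```

```text
time_s: 22.27
tcp_pos: [0.5948, -0.0258, 0.0322]
wrist_force: [-3.0, 1.4, 5.9]
gripper_width: 0.685
time_s: 22.68
tcp_pos: [0.5954, -0.0258, 0.0307]
wrist_force: [0.1, -1.2, 0.2]
gripper_width: 0.904
tcp [ 0.595  -0.0258  0.1408] yaw -96.4 tilt 0.01 grip 8.005 F [-0.2 -0.3  0.2] t 23.5
shift cm [-18.06  12.84   0.08] norm 22.2 turn wz -0.4
after turn shift -18.15 12.71 0.08
```

```bash

python3 -m jog '[[-3,2.12,0,0,0,0],[-3,2.12,0,0,0,0],[-3,2.12,0,0,0,0],[-3,2.12,0,0,0,0],[-3,2.12,0,0,0,0]]'>/dev/null
python3 -m jog '[[-3,2.12,0,0,0,0],[0,0,2,0,0,0],[0,0,2,0,0,0],[0,0,1.5,0,0,0],[0,0,0,0,0,0]]'>/dev/null
python3 -m jog '[[0,0,0,0,0,0],[0,0,0,0,0,0],[0,0,0,0,0,0],[0,0,0,0,0,0],[0,0,0,0,0,0]]'>/dev/null
python3 to.py 0.4875 0.167 0.014 -96
python3 - <<'E'
from h import *
c=snap('side','s8.png')
a=c['frame'][120:280,150:350,::-1]
cv2.imwrite('pics/s8c.png',cv2.resize(a,None,fx=3.6,fy=3.6,interpolation=cv2.INTER_CUBIC))
E
python3 discs.py t8.png
```

```text
tcp [0.4886 0.1671 0.0864] yaw -96.3 tilt 0.09 grip 7.979 F [-1.1 -0.5  0.1] t 24.8
shift cm [0.03 0.12 7.24] norm 7.2 turn wz -0.3
after turn shift 0.02 0.11 7.24
[351.3 192.5] wh [ 12  12 112] world [ 0.6147 -0.273   0.06  ] board mm [  88. -123.]
[282.6 197.2] wh [ 12  12 109] world [ 0.5942 -0.0252  0.06  ] board mm [ 85. 125.]
[302.4 223.6] wh [ 12  12 114] world [ 0.5001 -0.0974  0.06  ] board mm [-14.  60.]
[319.  224.3] wh [ 11  12 111] world [ 0.4981 -0.157   0.06  ] board mm [-20.   1.]
[206.9 235.9] wh [ 6  9 34] world [0.4518 0.2466 0.042 ] board mm [-37. 407.]
[293.6 238.7] wh [ 12  12 111] world [ 0.4455 -0.0664  0.06  ] board mm [-66.  95.]
[311.1 239.1] wh [ 12  12 112] world [ 0.4448 -0.129   0.06  ] board mm [-71.  33.]
```

View pics/s8c.png

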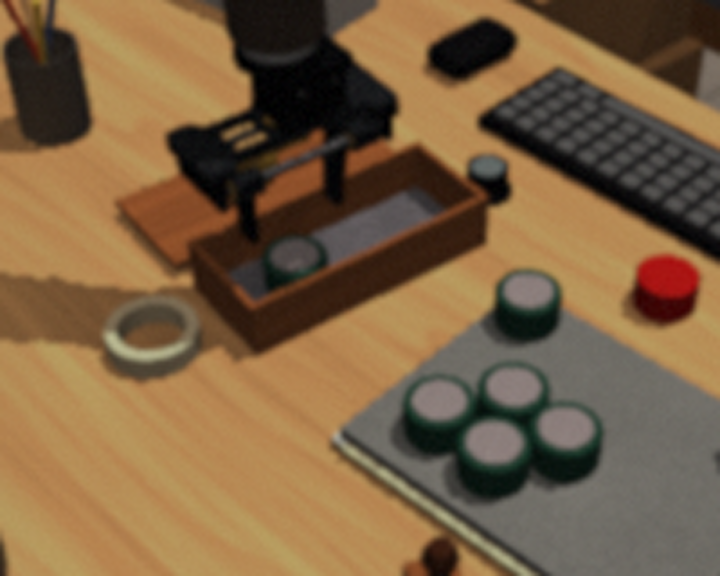

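The jaws line up with the box weight along the box's length (crop (295,258)), and A sits at board (85,125). Descending in.

```bash

python3 -m jog '[[0,0.1,1.5,0,0,0],[0,0,1.5,0,0,0],[0,0,1.5,0,0,0],[0,0,0.5,0,0,0],[0,0,0,0,0,0]]'|grep -v ee_rot
python3 -m jog '[[0,0,1,0,0,0],[0,0,0.7,0,0,0],[0,0,0.4,0,0,0],[0,0,0,0,0,0],[0,0,0,0,0,0]]'|grep -v ee_rot
python3 -m jog '[[0,0,0,0,0,0],[0,0,0,0,0,0],[0,0,0,0,0,0],[0,0,0,0,0,0],[0,0,0,0,0,0]]' 4.5 >/dev/null
python3 to.py 0.4875 0.167 0.014 -96
```

```text
time_s: 25.28
tcp_pos: [0.4864, 0.1665, 0.0345]
wrist_force: [-0.4, 0.1, -0.7]
gripper_width: 0.92
time_s: 25.7
tcp_pos: [0.4872, 0.1671, 0.0145]
wrist_force: [0.2, -0.3, -0.3]
gripper_width: 0.921
tcp [0.4876 0.1673 0.0149] yaw -96.3 tilt 0.07 grip 5.951 F [0.1 0.5 0.5] t 26.1
shift cm [0.03 0.   0.09] norm 0.1 turn wz -0.3
after turn shift 0.03 0.0 0.09
```

```bash

python3 -m jog '[[0,0,-1,0,0,0],[0,0,-2,0,0,0],[0,0,-3,0,0,0],[0,0,-3,0,0,0],[0,0,-3,0,0,0]]'>/dev/null
python3 -m jog '[[0,0,0,0,0,0],[0,0,0,0,0,0],[0,0,0,0,0,0],[0,0,0,0,0,0],[0,0,0,0,0,0]]' >/dev/null
python3 to.py 0.527 -0.2811 0.13 -96
```

```text
tcp [0.4858 0.1663 0.1325] yaw -96.3 tilt 0.28 grip 5.958 F [ 0.  -0.4 -6.2] t 26.9
shift cm [44.02 -9.    0.34] norm 44.9 turn wz -0.3
after turn shift 44.06 -8.78 0.25
```

```bash

python3 -m jog '[[2.94,-0.6,0,0,0,0],[2.94,-0.6,0,0,0,0],[2.94,-0.6,0,0,0,0],[2.94,-0.6,0,0,0,0],[2.94,-0.6,0,0,0,0]]'>/dev/null
python3 -m jog '[[2.94,-0.6,0,0,0,0],[2.94,-0.6,0,0,0,0],[2.94,-0.6,0,0,0,0],[2.94,-0.6,0,0,0,0],[2.94,-0.6,0,0,0,0]]'>/dev/null
python3 -m jog '[[2.94,-0.6,0,0,0,0],[2.94,-0.6,0,0,0,0],[2.94,-0.6,0,0,0,0],[2.94,-0.6,0,0,0,0],[0,0,0,0,0,0]]'>/dev/null
python3 -m jog '[[0,0,0,0,0,0],[0,0,0,0,0,0],[0,0,0,0,0,0],[0,0,0,0,0,0],[0,0,0,0,0,0]]' >/dev/null
python3 to.py 0.527 -0.2811 0.033 -96
```

```text
tcp [ 0.5258 -0.2502  0.1345] yaw -96.2 tilt 0.01 grip 5.934 F [ 0.   0.2 -5.6] t 28.6
shift cm [ 3.06 -0.45 10.15] norm 10.6 turn wz -0.2
after turn shift 3.06 -0.44 10.15
```

```bash

python3 -m jog '[[1.5,-0.2,0,0,0,0],[1.5,-0.2,1,0,0,0],[0,0,2,0,0,0],[0,0,2,0,0,0],[0,0,2,0,0,0]]'>/dev/null
python3 -m jog '[[0,0,1.5,0,0,0],[0,0,0.5,0,0,0],[0,0,0,0,0,0],[0,0,0,0,0,0],[0,0,0,0,0,0]]' >/dev/null
python3 to.py 0.527 -0.2811 0.033 -96
```

```text
tcp [ 0.5277 -0.2816  0.0461] yaw -96.2 tilt 0.18 grip 5.941 F [-0.1 -0.1 -6.1] t 29.4
shift cm [-0.04  0.08  1.31] norm 1.3 turn wz -0.2
after turn shift -0.04 0.08 1.31
```

```bash

python3 -m jog '[[0,0,0.4,0,0,0],[0,0,0.4,0,0,0],[0,0,0.3,0,0,0],[0,0,0.1,0,0,0],[0,0,0.1,0,0,0]]'|grep -v ee_rot
python3 -m jog '[[0,0,0,0,0,0],[0,0,0,0,0,0],[0,0,0,0,0,0],[0,0,0,0,0,0],[0,0,0,0,0,0]]' 7 |grep -v ee_rot
python3 -m jog '[[0,0,-1,0,0,0],[0,0,-3,0,0,0],[0,0,-4,0,0,0],[0,0,-3,0,0,-6],[0,0,0,0,0,-7]]'>/dev/null
python3 -m jog '[[0,0,0,0,0,-7],[0,0,0,0,0,-7],[0,0,0,0,0,-7],[0,0,0,0,0,-6],[0,0,0,0,0,0]]'>/dev/null
python3 to.py 0.4455 -0.068 0.14 -56
```

```text
time_s: 29.87
tcp_pos: [0.5263, -0.2814, 0.0329]
wrist_force: [-5.1, 4.3, 10.2]
gripper_width: 0.684
time_s: 30.28
tcp_pos: [0.5269, -0.2816, 0.0318]
wrist_force: [-1.0, 0.4, -0.6]
gripper_width: 0.802
tcp [ 0.5266 -0.2815  0.1424] yaw -56.2 tilt 0.06 grip 6.983 F [-0.2 -0.7 -0.4] t 31.1
shift cm [-22.25  -5.16   0.23] norm 22.8 turn wz -0.2
after turn shift -22.24 -5.22 0.24
```

```bash

python3 -m jog '[[-2.78,-0.65,0,0,0,0],[-2.78,-0.65,0,0,0,0],[-2.78,-0.65,0,0,0,0],[-2.78,-0.65,0,0,0,0],[-2.78,-0.65,0,0,0,0]]' 7.2 >/dev/null
python3 -m jog '[[-2.78,-0.65,0,0,0,0],[-2.78,-0.65,0,0,0,0],[-2.78,-0.65,0,0,0,0],[0,0,2,0,0,0],[0,0,2,0,0,0]]' >/dev/null
python3 -m jog '[[0,0,2,0,0,0],[0,0,0,0,0,0],[0,0,0,0,0,0],[0,0,0,0,0,0],[0,0,0,0,0,0]]'>/dev/null
python3 to.py 0.4455 -0.0675 0.031 -56
python3 - <<'E'
from h import *
c=snap('side','s9.png')
a=c['frame'][150:310,190:390,::-1]
cv2.imwrite('pics/s9c.png',cv2.resize(a,None,fx=3.6,fy=3.6,interpolation=cv2.INTER_CUBIC))
E
python3 discs.py t9.png
```

```text
tcp [ 0.4473 -0.0676  0.0829] yaw -56.3 tilt 0.16 grip 7.205 F [-0.6  0.4  0.1] t 32.4
shift cm [-0.12  0.16  5.19] norm 5.2 turn wz -0.3
after turn shift -0.11 0.14 5.19
[351.3 192.5] wh [ 12  12 112] world [ 0.6144 -0.2729  0.06  ] board mm [  88. -123.]
[282.6 197.2] wh [ 12  12 109] world [ 0.5942 -0.0252  0.06  ] board mm [ 85. 125.]
[352.9 217.2] wh [ 12  12 111] world [ 0.5252 -0.2788  0.06  ] board mm [  -2. -123.]
[304.1 220.4] wh [10  7 36] world [ 0.5115 -0.1031  0.06  ] board mm [-3. 54.]
[319.1 224.4] wh [ 11  12 110] world [ 0.498  -0.1572  0.06  ] board mm [-20.   1.]
[273.  230.9] wh [ 24  10 131] world [0.4725 0.0075 0.06  ] board mm [-34. 167.]
[242.8 245.8] wh [ 35  31 550] world [0.418  0.1157 0.042 ] board mm [-80. 279.]
[313.9 239.1] wh [ 7 11 48] world [ 0.4452 -0.1391  0.06  ] board mm [-71.  23.]
[274.3 246.3] wh [ 22  10 134] world [0.4176 0.0022 0.06  ] board mm [-89. 165.]
[228.8 255.5] wh [ 7  8 36] world [0.3824 0.1658 0.042 ] board mm [-112.  331.]
```

View pics/s9c.png

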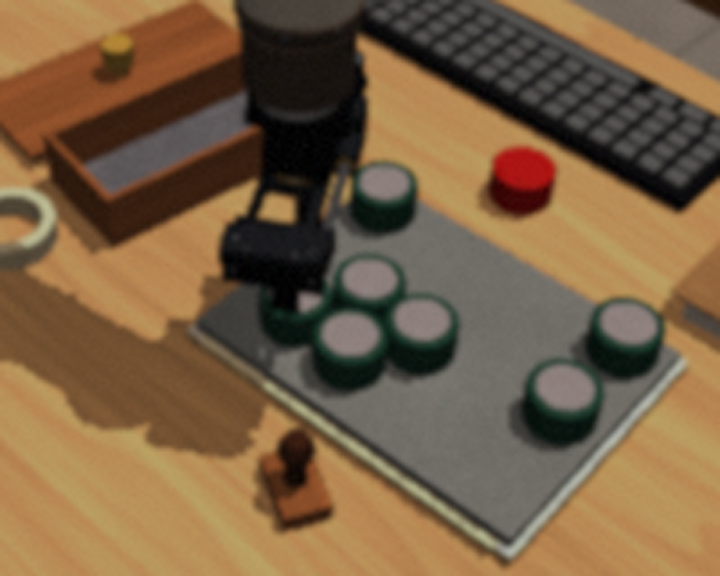

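The box is empty now. The jaws are aligned over D (crop (297,300)), with the front finger left of E. Descending.

```bash

python3 -m jog '[[-0.1,0.15,1.5,0,0,0],[0,0,1.5,0,0,0],[0,0,1.3,0,0,0],[0,0,0.6,0,0,0],[0,0,0.1,0,0,0]]'|grep -v ee_rot
python3 -m jog '[[0,0,0.1,0,0,0],[0,0,0,0,0,0],[0,0,0,0,0,0],[0,0,0,0,0,0],[0,0,0,0,0,0]]' 4.5 >/dev/null
python3 to.py 0.4455 -0.0675 0.031 -56
python3 -m jog '[[0,0,-1,0,0,0],[0,0,-2,0,0,0],[0,0,-1.5,0,0,0],[0,0,0,0,0,0],[0,0,0,0,0,0]]' >/dev/null
python3 to.py 0.417 -0.0354 0.075 -56
```

```text
time_s: 32.88
tcp_pos: [0.4439, -0.0678, 0.031]
wrist_force: [-0.9, -0.4, -0.2]
gripper_width: 0.827
tcp [ 0.4453 -0.0674  0.0313] yaw -56.2 tilt 0.13 grip 5.950 F [1.1 0.1 1.9] t 33.3
shift cm [ 0.02 -0.01  0.03] norm 0.0 turn wz -0.2
after turn shift 0.02 -0.01 0.03
tcp [ 0.4439 -0.0675  0.0754] yaw -56.3 tilt 0.04 grip 5.963 F [-1.   0.7 -5.8] t 33.7
shift cm [-4.16  0.45  0.04] norm 4.2 turn wz -0.3
after turn shift -4.17 0.43 0.04
```

```bash

python3 -m jog '[[-1.4,0.15,0,0,0,0],[-1.4,0.15,0,0,0,0],[-1.36,0.15,0,0,0,0],[0,0,1.5,0,0,0],[0,0,1,0,0,0]]'>/dev/null
python3 -m jog '[[0,0,0.8,0,0,0],[0,0,0.4,0,0,0],[0,0,0,0,0,0],[0,0,0,0,0,0],[0,0,0,0,0,0]]'|grep -v ee_rot
python3 to.py 0.417 -0.0354 0.031 -56
```

```text
time_s: 34.55
tcp_pos: [0.4178, -0.0355, 0.0387]
wrist_force: [0.3, -0.8, -4.5]
gripper_width: 0.686
tcp [ 0.4178 -0.0355  0.0387] yaw -56.3 tilt 0.02 grip 5.968 F [ 0.3 -0.8 -4.5] t 34.5
shift cm [-0.06  0.06  0.77] norm 0.8 turn wz -0.3
after turn shift -0.06 0.06 0.77
```

Lower to contact, release, rise, turn to yaw −6 for E.

```bash

python3 -m jog '[[0,0,0.3,0,0,0],[0,0,0.3,0,0,0],[0,0,0.1,0,0,0],[0,0,0.1,0,0,0],[0,0,0,0,0,0]]'|grep -v ee_rot
python3 -m jog '[[0,0,0,0,0,0],[0,0,0,0,0,0],[0,0,0,0,0,0],[0,0,0,0,0,0],[0,0,0,0,0,0]]' 7.2 |grep -v ee_rot
python3 -m jog '[[0,0,-1,0,0,0],[0,0,-3,0,0,0],[0,0,-3,0,0,0],[0,0,-2,0,0,-7],[0,0,0,0,0,-7]]'>/dev/null
python3 -m jog '[[0,0,0,0,0,-7],[0,0,0,0,0,-7],[0,0,0,0,0,-7],[0,0,0,0,0,-7],[0,0,0,0,0,-7]]'>/dev/null
python3 to.py 0.4448 -0.1305 0.12 -6
python3 discs.py t10.png
```

```text
time_s: 34.97
tcp_pos: [0.4174, -0.0356, 0.0313]
wrist_force: [-3.4, -0.0, 4.3]
gripper_width: 0.682
time_s: 35.38
tcp_pos: [0.4178, -0.0354, 0.0306]
wrist_force: [0.2, -0.9, 1.2]
gripper_width: 0.819
tcp [ 0.4175 -0.0355  0.1205] yaw -6.9 tilt 0.01 grip 7.227 F [ 0.3  0.1 -0.7] t 36.2
shift cm [3.85 9.1  0.05] norm 9.9 turn wz -0.9
after turn shift 3.71 9.16 0.05
[351.3 192.5] wh [ 12  12 113] world [ 0.6146 -0.2729  0.06  ] board mm [  88. -123.]
[282.6 197.2] wh [ 12  12 110] world [ 0.594  -0.0253  0.06  ] board mm [ 85. 125.]
[352.9 217.2] wh [ 12  12 111] world [ 0.5252 -0.2788  0.06  ] board mm [  -2. -123.]
[302.4 223.6] wh [ 12  12 114] world [ 0.5001 -0.0974  0.06  ] board mm [-14.  60.]
[319.  224.4] wh [ 11  12 111] world [ 0.4979 -0.157   0.06  ] board mm [-20.   1.]
[311.8 236.4] wh [11 10 46] world [ 0.4546 -0.1314  0.06  ] board mm [-61.  30.]
[260.8 243. ] wh [ 23  13 140] world [0.429  0.0512 0.042 ] board mm [-74. 214.]
[229.1 254.4] wh [ 33  17 304] world [0.3863 0.1648 0.042 ] board mm [-108.  330.]
[265.  257.8] wh [ 22   9 126] world [0.3761 0.0347 0.06  ] board mm [-128.  201.]
```

```bash

python3 -m jog '[[1.28,3.03,0,0,0,0],[1.28,3.03,0,0,0,0],[1.28,3.03,0,0,0,0],[0,0,2,0,0,0],[0,0,1.5,0,0,0]]' >/dev/null
python3 -m jog '[[0,0,0,0,0,0],[0,0,0,0,0,0],[0,0,0,0,0,0],[0,0,0,0,0,0],[0,0,0,0,0,0]]'>/dev/null
python3 to.py 0.4448 -0.1305 0.031 -6
python3 - <<'E'
from h import *
c=snap('side','s11.png')
a=c['frame'][150:310,190:390,::-1]
cv2.imwrite('pics/s11c.png',cv2.resize(a,None,fx=3.6,fy=3.6,interpolation=cv2.INTER_CUBIC))
E
```

```text
tcp [ 0.4448 -0.1302  0.0865] yaw -7.2 tilt 0.12 grip 7.237 F [ 0.3 -0.4 -0.6] t 37.1
shift cm [-0.01  0.03  5.55] norm 5.6 turn wz -1.2
after turn shift 0.0 0.03 5.55
```

View pics/s11c.png

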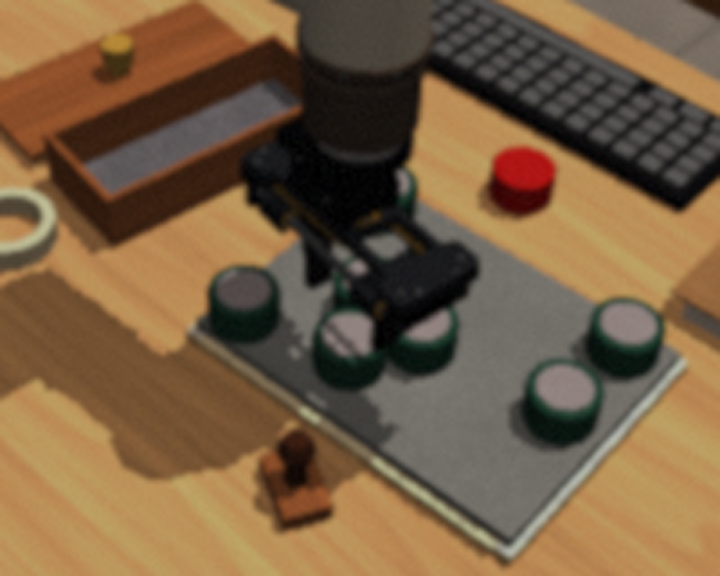

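The box is empty, D stands at crop (245,290), and the jaws bracket E (348,335). Descending.

```bash

python3 -m jog '[[0,0,1.5,0,0,0],[0,0,1.5,0,0,0],[0,0,1.5,0,0,0],[0,0,0.8,0,0,0],[0,0,0.2,0,0,0]]'|grep -v ee_rot
python3 -m jog '[[0,0,0.1,0,0,0],[0,0,0,0,0,0],[0,0,0,0,0,0],[0,0,0,0,0,0],[0,0,0,0,0,0]]' 4.5 >/dev/null
python3 to.py 0.4455 -0.1305 0.031 -6
python3 -m jog '[[0,0,-1,0,0,0],[0,0,-2,0,0,0],[0,0,-2.5,0,0,0],[0,0,0,0,0,0],[0,0,0,0,0,0]]' >/dev/null
python3 to.py 0.4393 -0.2874 0.08 -6
```

```text
time_s: 37.57
tcp_pos: [0.4434, -0.1304, 0.0296]
wrist_force: [0.2, 0.3, -0.1]
gripper_width: 0.825
tcp [ 0.4448 -0.1304  0.0302] yaw -7.3 tilt 0.10 grip 5.937 F [0.5 1.9 2.6] t 38.0
shift cm [ 0.07 -0.   -0.08] norm 0.1 turn wz -1.3
after turn shift 0.07 -0.0 -0.08
tcp [ 0.4442 -0.1304  0.0849] yaw -7.3 tilt 0.12 grip 5.947 F [ 0.2  0.2 -5.5] t 38.4
shift cm [ 1.51 15.64  0.48] norm 15.7 turn wz -1.3
after turn shift 1.15 15.67 0.49
```

```bash

python3 -m jog '[[0.25,2.61,0,0,0,0],[0.25,2.61,0,0,0,0],[0.25,2.61,0,0,0,0],[0.25,2.61,0,0,0,0],[0.25,2.61,0,0,0,0]]'>/dev/null
python3 -m jog '[[0.25,2.6,0,0,0,0],[0,0,1.5,0,0,0],[0,0,1.5,0,0,0],[0,0,1,0,0,0],[0,0,0,0,0,0]]'>/dev/null
python3 -m jog '[[0,0,0,0,0,0],[0,0,0,0,0,0],[0,0,0,0,0,0],[0,0,0,0,0,0],[0,0,0,0,0,0]]'>/dev/null
python3 to.py 0.4393 -0.2874 0.030 -6
```

```text
tcp [ 0.4397 -0.2876  0.0453] yaw -7.2 tilt 0.09 grip 5.916 F [ 0.6 -0.2 -5.2] t 39.6
shift cm [-0.04 -0.01  1.53] norm 1.5 turn wz -1.2
after turn shift -0.04 -0.01 1.53
```

```bash

python3 -m jog '[[0,0,0.6,0,0,0],[0,0,0.5,0,0,0],[0,0,0.3,0,0,0],[0,0,0.1,0,0,0],[0,0,0.1,0,0,0]]'|grep -v ee_rot
python3 -m jog '[[0,0,0,0,0,0],[0,0,0,0,0,0],[0,0,0,0,0,0],[0,0,0,0,0,0],[0,0,0,0,0,0]]' 7.2 |grep -v ee_rot
python3 -m jog '[[0,0,-1,0,0,0],[0,0,-3,0,0,0],[0,0,-3,0,0,0],[0,0,-2,0,0,0],[0,0,0,0,0,0]]'>/dev/null
python3 to.py 0.5005 -0.099 0.12 -6
python3 discs.py t12.png
```

```text
time_s: 40.07
tcp_pos: [0.4388, -0.2875, 0.0302]
wrist_force: [-5.6, 7.0, 19.0]
gripper_width: 0.682
time_s: 40.48
tcp_pos: [0.4394, -0.2878, 0.0285]
wrist_force: [0.8, 0.5, -0.2]
gripper_width: 0.822
tcp [ 0.4424 -0.289   0.1241] yaw -7.2 tilt 0.62 grip 7.181 F [ 1.   0.9 -0.1] t 40.9
shift cm [  3.38 -19.58   0.39] norm 19.9 turn wz -1.2
after turn shift 3.79 -19.51 0.41
[351.3 192.5] wh [ 12  12 113] world [ 0.6146 -0.2729  0.06  ] board mm [  88. -123.]
[282.6 197.2] wh [ 12  12 109] world [ 0.5942 -0.0252  0.06  ] board mm [ 85. 125.]
[317.7 234.8] wh [  37   56 1108] world [ 0.4607 -0.1526  0.06  ] board mm [-57.   8.]
[354.8 220.1] wh [ 26  16 197] world [ 0.5148 -0.2856  0.06  ] board mm [ -13. -129.]
[349.9 237.3] wh [ 21  12 144] world [ 0.4529 -0.2684  0.06  ] board mm [ -73. -107.]
[283.9 244.9] wh [12 10 71] world [ 0.4231 -0.0322  0.06  ] board mm [-86. 131.]
```

```bash

python3 -m jog '[[0.5,-2.8,0,0,0,0],[0.5,-2.8,0,0,0,0],[0.5,-2.8,0,0,0,0],[0.5,-2.8,0,0,0,0],[0.5,-2.8,0,0,0,0]]'>/dev/null
python3 -m jog '[[0.5,-2.8,0,0,0,0],[0.5,-2.8,0,0,0,0],[0,0,0,0,0,7],[0,0,0,0,0,7],[0,0,0,0,0,7]]'>/dev/null
python3 -m jog '[[0,0,0,0,0,7],[0,0,0,0,0,7],[0,0,0,0,0,7],[0,0,0,0,0,7],[0,0,0,0,0,0]]'>/dev/null
python3 -m jog '[[0,0,0,0,0,0],[0,0,0,0,0,0],[0,0,0,0,0,0],[0,0,0,0,0,0],[0,0,0,0,0,0]]'>/dev/null
python3 to.py 0.5005 -0.099 0.12 -56
python3 discs.py t13.png
python3 - <<'E'
from h import *
c=snap('side','s13.png')
a=c['frame'][150:310,190:390,::-1]
cv2.imwrite('pics/s13c.png',cv2.resize(a,None,fx=3.6,fy=3.6,interpolation=cv2.INTER_CUBIC))
E
```

```text
tcp [ 0.4987 -0.0977  0.1185] yaw -56.2 tilt 0.01 grip 7.238 F [0.1 0.7 1.2] t 42.6
shift cm [ 0.21 -0.08 -0.15] norm 0.3 turn wz -0.2
after turn shift 0.21 -0.08 -0.15
[351.4 192.5] wh [ 12  12 111] world [ 0.6145 -0.2731  0.06  ] board mm [  88. -123.]
[282.2 196.4] wh [12 11 91] world [ 0.5968 -0.0236  0.06  ] board mm [ 88. 127.]
[284.1 209.9] wh [ 26   9 132] world [ 0.5482 -0.031   0.06  ] board mm [ 39. 123.]
[252.9 234.7] wh [  36   53 1094] world [0.4584 0.08   0.042 ] board mm [-42. 240.]
[352.9 217.2] wh [ 12  12 111] world [ 0.5252 -0.2788  0.06  ] board mm [  -2. -123.]
[284.6 225.7] wh [ 22   9 141] world [ 0.4916 -0.0336  0.06  ] board mm [-17. 124.]
[354.6 241.4] wh [ 12  12 112] world [ 0.4386 -0.2854  0.06  ] board mm [ -89. -123.]
```

View pics/s13c.png

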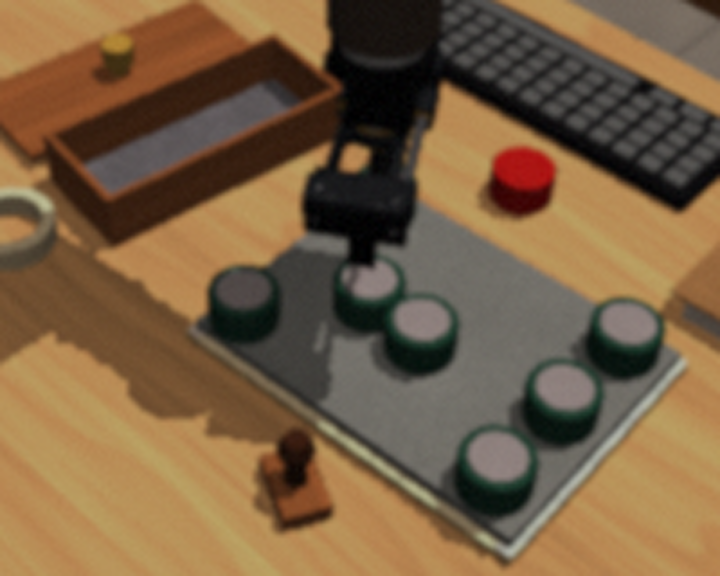

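B at crop (370,278) and C at (421,322) are unmoved; E is placed at (497,455). Grasping B.

```bash

python3 -m jog '[[0.2,-0.1,2,0,0,0],[0,0,2,0,0,0],[0,0,2,0,0,0],[0,0,1,0,0,0],[0,0,0,0,0,0]]'|grep -v ee_rot
python3 -m jog '[[0,0,1,0,0,0],[0,0,0.6,0,0,0],[0,0,0.1,0,0,0],[0,0,0,0,0,0],[0,0,0,0,0,0]]'|grep -v ee_rot
python3 -m jog '[[0,0,0,0,0,0],[0,0,0,0,0,0],[0,0,0,0,0,0],[0,0,0,0,0,0],[0,0,0,0,0,0]]' 4.5 >/dev/null
python3 to.py 0.5005 -0.099 0.031 -56
python3 -m jog '[[0,0,-1,0,0,0],[0,0,-2,0,0,0],[0,0,-2.5,0,0,0],[0,0,0,0,0,0],[0,0,0,0,0,0]]' >/dev/null
python3 to.py 0.509 -0.0317 0.08 -56
```

```text
time_s: 43.13
tcp_pos: [0.4989, -0.0989, 0.0464]
wrist_force: [0.5, 0.4, 0.6]
gripper_width: 0.828
time_s: 43.55
tcp_pos: [0.501, -0.0988, 0.032]
wrist_force: [0.8, 0.2, 0.1]
gripper_width: 0.825
tcp [ 0.5009 -0.0988  0.0319] yaw -56.3 tilt 0.04 grip 5.932 F [-1.3  1.1  2.5] t 44.0
shift cm [-0.    0.04  0.09] norm 0.1 turn wz -0.3
after turn shift -0.0 0.04 0.09
tcp [ 0.5009 -0.0986  0.0873] yaw -56.3 tilt 0.13 grip 5.942 F [-0.3 -0.2 -5.7] t 44.4
shift cm [-5.11 -4.38  0.73] norm 6.8 turn wz -0.3
after turn shift -5.09 -4.41 0.73
```

```bash

python3 -m jog '[[-1.7,-1.47,0,0,0,0],[-1.7,-1.47,0,0,0,0],[-1.7,-1.46,0,0,0,0],[0,0,1.5,0,0,0],[0,0,1.5,0,0,0]]'>/dev/null
python3 -m jog '[[0,0,1,0,0,0],[0,0,0.4,0,0,0],[0,0,0,0,0,0],[0,0,0,0,0,0],[0,0,0,0,0,0]]'>/dev/null
python3 to.py 0.509 -0.0317 0.031 -56
```

```text
tcp [ 0.5094 -0.0321  0.043 ] yaw -56.3 tilt 0.06 grip 5.935 F [ 0.3 -0.7 -4.1] t 45.2
shift cm [-0.06  0.01  1.19] norm 1.2 turn wz -0.3
after turn shift -0.06 0.01 1.2
```

```bash

python3 -m jog '[[0,0,0.5,0,0,0],[0,0,0.4,0,0,0],[0,0,0.1,0,0,0],[0,0,0.1,0,0,0],[0,0,0,0,0,0]]'|grep -v ee_rot
python3 -m jog '[[0,0,0,0,0,0],[0,0,0,0,0,0],[0,0,0,0,0,0],[0,0,0,0,0,0],[0,0,0,0,0,0]]' 7.2 |grep -v ee_rot
python3 -m jog '[[0,0,-1,0,0,0],[0,0,-3,0,0,0],[0,0,-3,0,0,0],[0,0,-3,0,0,0],[0,0,-3,0,0,-7]]'>/dev/null
python3 -m jog '[[0,0,0,0,0,-7],[0,0,0,0,0,-7],[0,0,0,0,0,-7],[0,0,0,0,0,-7],[0,0,0,0,0,-7]]'>/dev/null
python3 -m jog '[[0,0,0,0,0,-1.5],[0,0,0,0,0,0],[0,0,0,0,0,0],[0,0,0,0,0,0],[0,0,0,0,0,0]]'>/dev/null
python3 to.py 0.5553 0.3015 0.15 -12.8
```

```text
time_s: 45.63
tcp_pos: [0.5085, -0.0321, 0.032]
wrist_force: [-2.2, -0.8, 0.9]
gripper_width: 0.679
time_s: 46.05
tcp_pos: [0.5094, -0.0318, 0.0318]
wrist_force: [0.4, -0.9, 0.8]
gripper_width: 0.822
tcp [ 0.5089 -0.0319  0.1618] yaw -12.8 tilt 0.02 grip 7.228 F [ 0.4  1.  -0.2] t 47.3
shift cm [ -2.86 -33.54   1.18] norm 33.7 turn wz 0.0
after turn shift -2.87 -33.54 1.18
```

```bash

python3 -m jog '[[-0.24,-2.8,0,0,0,0],[-0.24,-2.8,0,0,0,0],[-0.24,-2.8,0,0,0,0],[-0.24,-2.8,0,0,0,0],[-0.24,-2.8,0,0,0,0]]'>/dev/null
python3 -m jog '[[-0.24,-2.8,0,0,0,0],[-0.24,-2.8,0,0,0,0],[-0.24,-2.8,0,0,0,0],[-0.24,-2.8,0,0,0,0],[-0.24,-2.8,0,0,0,0]]'>/dev/null
python3 -m jog '[[-0.24,-2.8,0,0,0,0],[-0.24,-2.74,0,0,0,0],[0,0,0,0,0,0],[0,0,0,0,0,0],[0,0,0,0,0,0]]'>/dev/null
python3 to.py 0.5553 0.3015 0.0235 -12.8
python3 discs.py t14.png
python3 - <<'E'
from h import *
a=load('t14.png')['frame'][150:290,160:390,::-1]
cv2.imwrite('pics/t14c.png',cv2.resize(a,None,fx=3.4,fy=3.4,interpolation=cv2.INTER_CUBIC))
E
```

```text
tcp [0.5545 0.3011 0.1611] yaw -12.8 tilt 0.07 grip 7.198 F [-0.1 -0.6 -0.2] t 48.5
shift cm [ 0.08 -0.07 13.76] norm 13.8 turn wz 0.0
after turn shift 0.07 -0.06 13.76
[351.3 192.5] wh [ 12  12 112] world [ 0.6147 -0.273   0.06  ] board mm [  88. -123.]
[282.6 197.2] wh [ 12  12 109] world [ 0.5942 -0.0252  0.06  ] board mm [ 85. 125.]
[352.9 217.2] wh [ 12  12 111] world [ 0.5252 -0.2788  0.06  ] board mm [  -2. -123.]
[283.7 221.3] wh [ 12  12 113] world [ 0.5073 -0.0304  0.06  ] board mm [ -2. 126.]
[319.  224.4] wh [ 11  12 111] world [ 0.4979 -0.157   0.06  ] board mm [-20.   1.]
[354.7 241.3] wh [ 12  12 111] world [ 0.4387 -0.2856  0.06  ] board mm [ -88. -123.]
[284.7 246.6] wh [ 12  12 113] world [ 0.417  -0.0351  0.06  ] board mm [-92. 128.]
```

View pics/t14c.png

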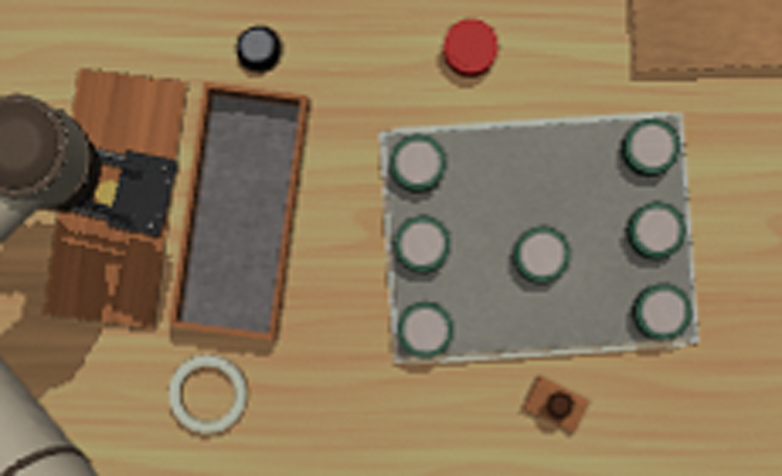

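All seven weights lie in a clean layout and the box is empty. Picking up the lid.

```bash

python3 -m jog '[[0.07,-0.06,3,0,0,0],[0,0,3,0,0,0],[0,0,3,0,0,0],[0,0,1.5,0,0,0],[0,0,0,0,0,0]]'|grep -v ee_rot
python3 -m jog '[[0,0,1.2,0,0,0],[0,0,1,0,0,0],[0,0,0.4,0,0,0],[0,0,0.1,0,0,0],[0,0,0,0,0,0]]'|grep -v ee_rot
python3 to.py 0.5553 0.3015 0.0235 -12.8
```

```text
time_s: 49.02
tcp_pos: [0.5533, 0.2987, 0.0525]
wrist_force: [-0.1, 0.2, -0.9]
gripper_width: 0.829
time_s: 49.43
tcp_pos: [0.556, 0.302, 0.0298]
wrist_force: [0.2, 0.2, 0.3]
gripper_width: 0.824
tcp [0.556  0.302  0.0298] yaw -12.8 tilt 0.03 grip 7.172 F [0.2 0.2 0.3] t 49.4
shift cm [-0.05  0.07  0.63] norm 0.6 turn wz 0.0
after turn shift -0.05 0.07 0.63
```

```bash

python3 -m jog '[[0,0,0.4,0,0,0],[0,0,0.15,0,0,0],[0,0,0,0,0,0],[0,0,0,0,0,0],[0,0,0,0,0,0]]'|grep -v ee_rot
python3 -m jog '[[0,0,0,0,0,0],[0,0,0,0,0,0],[0,0,0,0,0,0],[0,0,0,0,0,0],[0,0,0,0,0,0]]' 2 >/dev/null
python3 -m jog '[[0,0,0,0,0,0],[0,0,0,0,0,0],[0,0,0,0,0,0],[0,0,0,0,0,0],[0,0,0,0,0,0]]' >/dev/null
python3 to.py 0.5553 0.3015 0.0235 -12.8
python3 -m jog '[[0,0,-1,0,0,0],[0,0,-2,0,0,0],[0,0,-3,0,0,0],[0,0,-3,0,0,0],[0,0,-1,0,0,0]]' >/dev/null
python3 -m jog '[[0,0,0,0,0,0],[0,0,0,0,0,0],[0,0,0,0,0,0],[0,0,0,0,0,0],[0,0,0,0,0,0]]' >/dev/null
python3 to.py 0.542 0.1625 0.12 -12.8
python3 - <<'E'
from h import *
snap('top','t15.png');c=snap('side','s15.png')
a=c['frame'][100:260,150:350,::-1]
cv2.imwrite('pics/s15c.png',cv2.resize(a,None,fx=3.6,fy=3.6,interpolation=cv2.INTER_CUBIC))
a=load('t15.png')['frame'][150:290,160:330,::-1]
cv2.imwrite('pics/t15c.png',cv2.resize(a,None,fx=4.2,fy=4.2,interpolation=cv2.INTER_CUBIC))
E
```

```text
time_s: 49.85
tcp_pos: [0.5558, 0.3021, 0.0243]
wrist_force: [0.1, 0.1, -0.1]
gripper_width: 0.83
tcp [0.5557 0.3018 0.024 ] yaw -12.8 tilt 0.02 grip 3.109 F [-0.5 -0.5  0.8] t 50.7
shift cm [-0.03  0.04  0.05] norm 0.1 turn wz 0.0
after turn shift -0.03 0.04 0.05
tcp [0.5549 0.3013 0.1219] yaw -12.8 tilt 0.22 grip 3.083 F [ 0.3 -0.3 -2.3] t 51.5
shift cm [ 1.81 13.82  0.23] norm 13.9 turn wz 0.0
after turn shift 1.82 13.82 0.19
```

View pics/s15c.png

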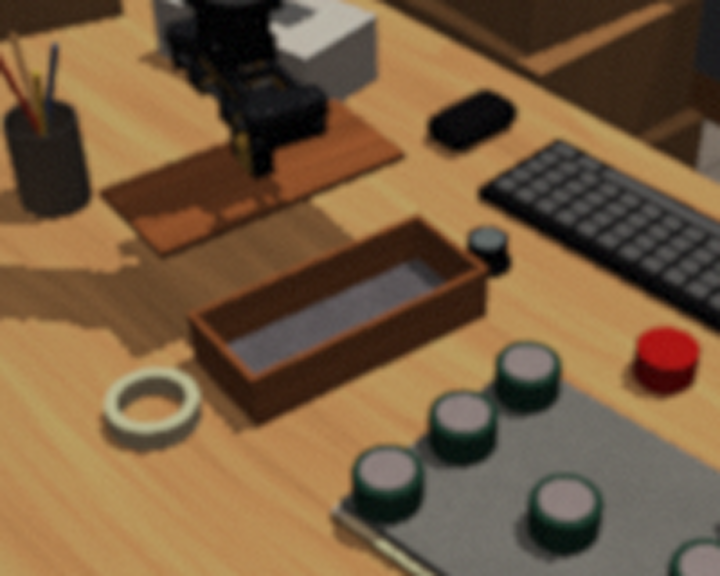

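View pics/t15c.png

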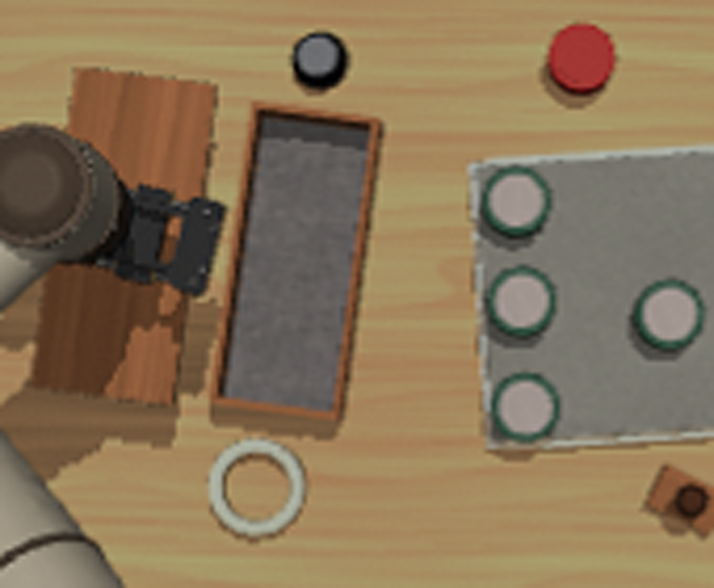

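The lid is level and parallel to the box edge. Carrying it over.

```bash

python3 -m jog '[[0.26,2,0,0,0,0],[0.26,2,0,0,0,0],[0.26,2,0,0,0,0],[0.26,2,0,0,0,0],[0.26,2,0,0,0,0]]'>/dev/null
python3 -m jog '[[0.26,2,0,0,0,0],[0.26,1.8,0,0,0,0],[0,0,0,0,0,0],[0,0,0,0,0,0],[0,0,0,0,0,0]]'>/dev/null
python3 -m jog '[[0,0,0,0,0,0],[0,0,0,0,0,0],[0,0,0,0,0,0],[0,0,0,0,0,0],[0,0,0,0,0,0]]' >/dev/null
python3 to.py 0.5415 0.1625 0.086 -12.8
```

```text
tcp [0.543  0.1637 0.124 ] yaw -12.7 tilt 0.00 grip 3.152 F [-0.2 -1.  -3. ] t 52.9
shift cm [-0.12  0.15  3.8 ] norm 3.8 turn wz 0.1
after turn shift -0.12 0.15 3.8
```

```bash

python3 -m jog '[[-0.12,0.12,1,0,0,0],[0,0,1,0,0,0],[0,0,1,0,0,0],[0,0,0.8,0,0,0],[0,0,0,0,0,0]]'|grep -v ee_rot
python3 -m jog '[[0,0,0,0,0,0],[0,0,0,0,0,0],[0,0,0,0,0,0],[0,0,0,0,0,0],[0,0,0,0,0,0]]' >/dev/null
python3 to.py 0.5415 0.1625 0.0735 -12.8
python3 - <<'E'
from h import *
snap('top','t16.png');c=snap('side','s16.png')
a=c['frame'][130:260,180:330,::-1]
cv2.imwrite('pics/s16c.png',cv2.resize(a,None,fx=4.5,fy=4.5,interpolation=cv2.INTER_CUBIC))
E
```

```text
time_s: 53.28
tcp_pos: [0.5399, 0.1615, 0.0832]
wrist_force: [-0.4, -0.6, -4.1]
gripper_width: 0.356
tcp [0.5418 0.1626 0.0865] yaw -12.8 tilt 0.06 grip 3.100 F [ 0.   0.2 -3.1] t 53.7
shift cm [-0.03  0.02  1.3 ] norm 1.3 turn wz 0.0
after turn shift -0.03 0.02 1.3
```

View pics/s16c.png

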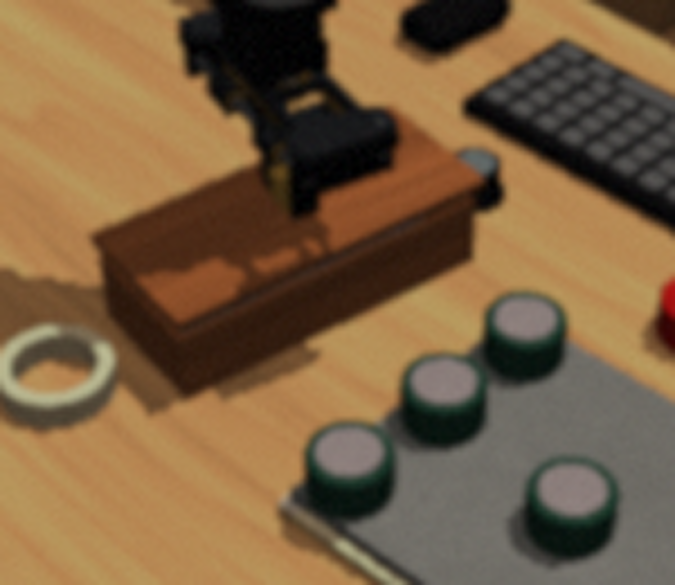

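The lid hovers squarely above the box. Lowering in small steps while watching the force.

```bash

python3 -m jog '[[0,0,0.3,0,0,0],[0,0,0.3,0,0,0],[0,0,0,0,0,0],[0,0,0,0,0,0],[0,0,0,0,0,0]]'|grep -v ee_rot
python3 -m jog '[[0,0,0.3,0,0,0],[0,0,0.2,0,0,0],[0,0,0,0,0,0],[0,0,0,0,0,0],[0,0,0,0,0,0]]'|grep -v ee_rot
python3 -m jog '[[0,0,0.15,0,0,0],[0,0,0.1,0,0,0],[0,0,0,0,0,0],[0,0,0,0,0,0],[0,0,0,0,0,0]]'|grep -v ee_rot
```

```text
time_s: 54.22
tcp_pos: [0.5416, 0.1624, 0.0799]
wrist_force: [-1.1, 0.9, -2.8]
gripper_width: 0.356
time_s: 54.63
tcp_pos: [0.5416, 0.1625, 0.075]
wrist_force: [0.1, 0.5, -3.3]
gripper_width: 0.358
time_s: 55.05
tcp_pos: [0.5419, 0.1626, 0.074]
wrist_force: [-2.1, 0.8, 5.4]
gripper_width: 0.357
```

Contact came at 0.074, exactly 50 mm above the desk grasp, so the lid is seated. Releasing and backing off.

```bash

python3 -m jog '[[0,0,0,0,0,0],[0,0,0,0,0,0],[0,0,0,0,0,0],[0,0,0,0,0,0],[0,0,0,0,0,0]]' 7 >/dev/null
python3 -m jog '[[0,0,-1,0,0,0],[0,0,-3,0,0,0],[0,0,-4,0,0,0],[0,0,-3,0,0,0],[0,0,0,0,0,0]]' >/dev/null
python3 -m jog '[[0,-4,0,0,0,0],[0,-4,0,0,0,0],[0,-4,0,0,0,0],[0,-4,0,0,0,0],[0,0,0,0,0,0]]' >/dev/null
python3 -m jog '[[0,0,0,0,0,0],[0,0,0,0,0,0],[0,0,0,0,0,0],[0,0,0,0,0,0],[0,0,0,0,0,0]]' >/dev/null
python3 to.py 0.5415 0.1625 0.0735 -12.8
python3 discs.py t17.png
python3 - <<'E'
from discs import *
t=load('t17.png');c=snap('side','s17.png')
a=np.hstack([cv2.resize(t['frame'][150:290,190:390,::-1],(400,280),interpolation=cv2.INTER_CUBIC),cv2.resize(c['frame'][130:270,180:380,::-1],(400,280),interpolation=cv2.INTER_CUBIC)])
b=cv2.resize(t['frame'][150:255,190:390,::-1],(590,310),interpolation=cv2.INTER_CUBIC)
cv2.imwrite('pics/c17.png',np.vstack([a,np.pad(b,((0,0),(0,210),(0,0)))]))
E
```

```text
tcp [0.577  0.3174 0.1831] yaw -12.8 tilt 0.03 grip 6.977 F [-0.1  0.3 -1.1] t 56.7
shift cm [-0.02 15.89 10.96] norm 19.3 turn wz -0.0
after turn shift -0.03 15.89 10.96
[351.3 192.5] wh [ 12  12 112] world [ 0.6144 -0.2729  0.06  ] board mm [  88. -123.]
[282.6 197.2] wh [ 12  12 109] world [ 0.5942 -0.0252  0.06  ] board mm [ 85. 125.]
[352.9 217.2] wh [ 12  12 111] world [ 0.5252 -0.2788  0.06  ] board mm [  -2. -123.]
[283.7 221.3] wh [ 12  12 113] world [ 0.5073 -0.0304  0.06  ] board mm [ -2. 126.]
[319.  224.4] wh [ 11  12 111] world [ 0.4979 -0.157   0.06  ] board mm [-20.   1.]
[354.7 241.3] wh [ 12  12 112] world [ 0.4388 -0.2858  0.06  ] board mm [ -88. -123.]
[284.7 246.5] wh [ 12  12 113] world [ 0.4172 -0.035   0.06  ] board mm [-92. 128.]
```

View pics/c17.png

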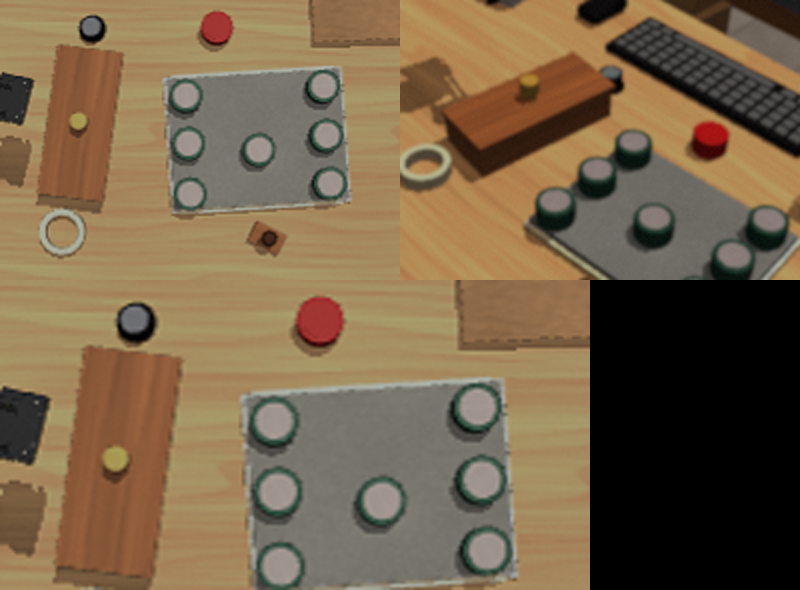

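The lid is seated on the box, the seven weights are evenly spread, and the bystanders are in place. One last numeric check of knob and bystander positions against the first picture.

```bash
python3 - <<'E'
from h import *
for fn in('top0.png','t17.png'):
    c=load(fn);h=cv2.cvtColor(c['frame'],cv2.COLOR_RGB2HSV)
    m=np.zeros(h.shape[:2],np.uint8);m[195:225,218:240]=cv2.inRange(h,(24,110,130),(36,255,255))[195:225,218:240]
    M=cv2.moments(m,True);print(fn,M['m00'],onplane(c,M['m10']/M['m00'],M['m01']/M['m00'],.1))
a=load('top0.png')['frame'].astype(int);b=load('t17.png')['frame'].astype(int)
d=(abs(a-b).max(2)>50)
for n,(u,v) in dict(loupe=(236,164),stamp=(323,269),tape=(221,266),pencils=(125,231),register=(430,218),lidbox=(229,211)).items(): print(n,d[v-14:v+15,u-14:u+15].sum())
E
```

```text
top0.png 40.0 [0.54191019 0.16202675 0.1       ]
t17.png 43.0 [0.54216284 0.16289985 0.1       ]
loupe 0
stamp 0
tape 0
pencils 708
register 0
lidbox 0
```

```bash
python3 - <<'E'
from h import *
cv2.imwrite('pics/z.png',np.hstack([load('t17.png')['frame'][130:330,60:260,::-1],load('s17.png')['frame'][60:260,100:400,::-1]]))
E
```

```text
(no output)
```

View pics/z.png

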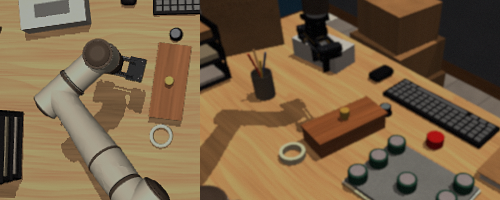

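The arm only hides the cup in the top view. In the side view it stands at about (162,143), the same as at the start, and untouched. Handing in.

```bash
python3 -c "
from station import finish_job
print(finish_job())"
```

```text
the job is handed in; nothing more can be done
None
```

The job is handed in, and every final check came out within the limits you gave. `finish_job` returned no verdict.

- **Lid:** I set it flat on the desk beside the box, took out the one weight that was in the box, and put the lid back. It seated at the expected height, and the knob is within about 1 mm of where it started.
- **Weights:** the six heaped weights and the one from the box lie flat in one layer. In board coordinates (mm) they are at about (88, −123), (85, 125), (−92, 128), (−88, −123), (−2, −123), (−2, 126) and (−20, 1). The closest two are about 86 mm apart, and the weight at (−20, 1) was already near the middle, so I left it there.
- **Other things:** the loupe, stamp, tape and register show no change in the top view.
- **One check that disagreed:** the pencil cup's spot differed in the top view, because the arm was in front of it. The side view shows the cup where it was at the start.
- **Disturbances:** I saw no slackened grip and no weight knocked aside. The robot's clock read about 57 s at hand-in.

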